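# Load the dish scanner and set its camera

## Task

Release the clamp lever on the scanner's camera carriage and slide the carriage along its rail to the load mark at the robot's left, out of the way. Then push the sample dishes, flat on the bench and never lifted or tipped, each into a printed ring of its own. When all are in, slide the carriage back over them to the scan mark at the robot's right and lock the clamp again; never shift the carriage while the clamp is locked, and leave the bottle, the tip box and the beaker alone.

Things in the scene. Friction and masses are not known exactly. Their poses are not given: they have to be found in the camera images.
- station: the fixed scanner station: black flat pad with three printed rings in a row along its y axis, and beyond them (+x) an aluminium rail along y, 36 mm wide and 10 mm high (12 mm end stops), its centre line 118 mm from the row of rings. Origin: centre of the middle ring, on the bench surface. Its y axis points to the left (towards the load mark), turned a few degrees at most.
- ring_a (a point): one of three white printed rings (120 mm inside diameter, 128 mm outside) in a row on the flat black pad of the station; this is the ring's centre, on the bench surface. The pad is flush: dishes slide onto it. Right-hand ring, 136 mm to -y of the middle one.
- ring_b (a point): one of three white printed rings (120 mm inside diameter, 128 mm outside) in a row on the flat black pad of the station; this is the ring's centre, on the bench surface. The pad is flush: dishes slide onto it. Middle ring.
- ring_c (a point): one of three white printed rings (120 mm inside diameter, 128 mm outside) in a row on the flat black pad of the station; this is the ring's centre, on the bench surface. The pad is flush: dishes slide onto it. Left-hand ring, 136 mm to +y of the middle one.
- carriage (a joint): position of the white camera carriage along the rail, m, growing to the robot's left (station +y): 0 with its pointer at the scan mark (carriage middle level with ring_a), 0.404 at the load mark, stops at -0.015 and 0.416. About 3 N of friction. A 34 mm wide arm with a camera head reaches from its middle out over the rings, 42 to 94 mm above the bench; it clears the dishes but bars the gripper.
- post (a point): point to grip on the carriage (a block 58 x 120 along the rail x 50 mm high; its arm ends 148 mm to station -x of the rail centre line): the square black post, 24 x 24 mm, from 50 to 95 mm above the bench, 40 mm to station -y of the carriage middle; the point is on its axis 80 mm above the bench.
- scan_mark (a point): where the middle of the carriage is when its pointer stands at the scan mark (black line across the scale strip beside the rail), 50 mm above the bench.
- load_mark (a point): where the middle of the carriage is when its pointer stands at the load mark (the other black line), 50 mm above the bench.
- clamp (a joint): angle of the clamp lever, rad: 0 to about 0.15 locked (leaning 0.6 rad from upright towards the robot, station -x), 1.2 fully released (leaning 0.6 rad away). It stays where it is left; pushing near its tip takes about 1.5 N.
- lever_pivot (a point): the clamp lever's hinge (axis along station y), 55 mm above the bench, on the carriage 45 mm to station +y of its middle.
- lever_tip (a point): centre of the small black cross bar (26 mm long along station y, 16 mm thick) at the top of the clamp lever, 60 mm from the hinge; the steel lever below it is 22 mm wide along station y and 12 mm thick.
- dish1: a lidded round aluminium sample dish, 96 mm in diameter and 28 mm tall, 0.25 kg, too wide to grip; loose on the bench. Origin: centre of its underside. None if this dish is absent (two or three of the three are present).
- dish2: a lidded round aluminium sample dish, 96 mm in diameter and 28 mm tall, 0.25 kg, too wide to grip; loose on the bench. Origin: centre of its underside. None if this dish is absent (two or three of the three are present).
- dish3: a lidded round aluminium sample dish, 96 mm in diameter and 28 mm tall, 0.25 kg, too wide to grip; loose on the bench. Origin: centre of its underside. None if this dish is absent (two or three of the three are present).
- wash_bottle: bystander: clear wash bottle with a red cap, 64 mm in diameter, 170 mm tall; origin at the centre of its underside.
- tip_box: bystander: grey box with a white lid, 85 x 125 x 65 mm; origin at the centre of its underside.
- beaker: bystander: white beaker, 72 mm in diameter, 90 mm tall; origin at the centre of its underside.

How it is judged:
By the outcome, as a careful person would: the job done as asked, in the order asked, and still so for the second after the job is handed in, with the robot touching nothing.
Of dish1, dish2, dish3 only 2 to 3 are there at a start; the rules pass over those that are not, and their reading is None.
At some moment in a run one of dish1, dish2, dish3 may be knocked a few centimetres aside while the robot is not near it.
Once in a run the grip may slacken for a moment while it holds something.
It also fails if it takes over 210 s, if anything falls off the work surface, if the arm or the gripper's body presses on something with over 40 N, if the wrist force passes 120 N, or if a joint passes its speed limit or range.

## Robot

A 6-joint arm with a two-finger parallel gripper is mounted at the origin on the work surface. World frame = base frame: x ahead of the robot, y to its left, z up, the work surface at z = 0. Lengths are in m, angles in rad, forces in N, time in s.
With the tool pointing down it reaches from about 0.225 to 0.875 m from the base axis. Payload 3.4 kg.
Tool frame: the origin (TCP) lies where the fingers leave the gripper's body, on its centre line; the fingertips stand 73 mm ahead of it and the grasp point (between the pads) lies 54 mm ahead of it; x points along the fingers, y is the direction in which the jaws open and shut, and the axes are right-handed (so a half turn about x gives the same grasp; the last joint's range is limited). The gripper opens to 85 mm and grips with 20 to 120 N. Pads are 22 mm wide; open, the fingers measure 114 mm over their backs; the gripper's body (76 mm by 85 mm) begins 54 mm behind the grasp point. The pads swing forward as they close: fully open they stand 13 mm farther back than shut.
Start: joints at [-1.287, 0.276, 1.505, -0, 1.361, -0.121], TCP at [0.226, -0.529, 0.304] pointing down, gripper open.
Joint ranges: [-2.89, 2.89], [-0.75, 2.08], [0.22, 2.7], [-1.18, 4.32], [0.11, 2.71], [-2.7, 2.7]. Speed limits (rad/s): [2.57, 2.57, 3.14, 3.14, 3.14, 3.14].

## Interface

Orientations are given as a unit quaternion [w, x, y, z].
In Python, from rig import manip gives the robot as it stands.
- The arm moves only by the tool play_rows, never from a script. Its argument "steps" is a list of rows, each a list of 5 numbers: the closure, from 0 (fully open) to 1 (shut), then the shift along the tool's x, y, z as a fraction of full scale, then the turn about the tool's x as a fraction of full scale. In form: [[grip, tx, ty, tz, twist], ...]. A call has 1 to 20 rows; each row shifts and turns the commanded pose from where the row before left it, along the tool's axes as they then stand; what a row does not reach is not made up. Full scale, the value 1, is 0.03 m for a shift and 6 degrees for a turn. A row lasts 1/10 s, in which the tool goes at most 50 mm and 8.59 degrees, less where a joint would pass 70% of its speed; a pose out of reach is approached as far as the arm can. A call with a number of a shift or a turn outside -1 to 1 is refused whole. A call with a gripper value outside its range is refused whole. The fingers move at their own pace and stop on an object; "newtons" is the grip in N (left out, the last holds). Time passes only in rows, so rows that do not move let the fingers close. It gives the time, the measured TCP pose, the force and the opening at its end, in the units of the state.
- manip.get_state(): the state, without advancing time (a new reading comes with each control period).
- manip.get_image(name): name is "scene" or "side" or "wrist"; returns (picture, depth): 400x640x3 uint8, red, green, blue; 400x640 float32, m along the optical axis (not along the pixel's ray), 0 where there is no reading.
- manip.camera_model(name): a dict with "mtx" (3x3 intrinsics, pixels), "R" (3x3) and "t" (3): a world point X has camera coordinates R X + t. Camera axes: x right, y down, z forward; pixel columns grow to the right and rows downward; lengths in m; the calibration is good to about 2 mm. The wrist camera is an equidistant fisheye: a pixel r from the principal point sees the ray r / f radians off the axis. A picture is of the moment at which its call begins: read the wrist's pose just before it. camera_model takes no time and is no camera call; for the wrist camera it gives the pose at the moment of the call.
- manip.sign_off(): hands the job in, once; it reports no verdict.
Trained networks look in the newest picture that a camera, given by its name, has taken for a name from the list of things; names that differ only in an ending like _2 or _b are one class to them, and where a whole thing is asked for, a point or a joint stands for the part that bears it (a point fixed in the world has none). Each returns a list of dicts, best first, with "conf" (0 to 1); they miss things now and then, are a little off and sometimes report something else, mostly with a low value. They report only what shows in the picture. A call takes as long as a camera call.
- manip.regions_of(camera, query): "mask" (400x640 bool, what is visible of it).
- manip.mark_of(camera, query): "location" ([x, y, z] in m, in the coordinates of the camera as it stood for that picture, good to about 4 mm: a listed point, or the origin of a listed thing).
The state is a dict: "clock": time; "qpos": joint angles; "qd": joint speeds; "effort": joint torques, N m; "position": TCP position; "ee_rot": TCP orientation; "contact_force": force on the tool from outside, world axes, zero at the start; "moment": the same for the moment, N m; "width": finger opening in m.
Only numpy, scipy, OpenCV 4.12 (cv2) and the standard library are available. Lean on these libraries where they do the work, as an engineer would, in place of code of your own. Each camera call takes 0.05 s, during which the arm holds its last target.

## Working session

There is one attempt and no reset: what is moved stays moved. The work goes in short steps, Python scripts to look and compute and a tool call to move; the robot and the scene stay as the last step left them, time stands still between calls to the robot, and variables do not carry over. Pictures are saved under pics/ and viewed, and the job is handed in when it is done.

Besides the shell and the picture viewer there is one more tool, called after "Request:" by a JSON object that holds its "method" and its "body", one argument or row to a line. play_rows: Moves the arm, as the interface text tells. Its arguments: {"type":"object","properties":{"steps":{"type":"array","items":{"type":"array","items":{"type":"number"}}},"newtons":{"type":"number"}},"required":["steps"]}

```bash
mkdir -p pics; ls; python3 - <<'E'
from rig import manip
import cv2,numpy as np
s=manip.get_state();print(s)
for n in("scene","side","wrist"):
    p,d=manip.get_image(n);cv2.imwrite(f"pics/{n}0.png",p[:,:,::-1]);c=manip.camera_model(n);print(n,c)
E
```

```text
pics
{'clock': 0.0, 'qpos': array([-1.28696807e+00,  2.76604783e-01,  1.50616782e+00,  1.17685099e-05,
        1.36062700e+00, -1.21003568e-01]), 'qd': array([ 1.32763949e-03,  2.06173685e-03, -8.98832769e-04,  6.20089222e-04,
        5.56851405e-06,  1.04870453e-03]), 'effort': array([-1.93824548e-03, -4.16782665e+01, -2.45806861e+01, -6.32837673e-04,
        1.11604683e-02,  1.15498770e-05]), 'position': array([ 0.22635861, -0.52814797,  0.30302015]), 'ee_rot': array([-0.14151629, -0.69262231, -0.14279043,  0.6927181 ]), 'contact_force': array([-0.05491504,  0.53417876, -0.02691983]), 'moment': array([-0.00904267,  0.0158655 , -0.0054529 ]), 'width': 0.08510632514063843}
scene {'mtx': array([[362.90095146,   0.        , 323.53918582],
       [  0.        , 362.90095146, 205.55371238],
       [  0.        ,   0.        ,   1.        ]]), 'R': array([[ 0.04803002,  0.99857616, -0.02321149],
       [ 0.56822727, -0.04642773, -0.82156085],
       [-0.82146874,  0.02627018, -0.56964813]]), 't': array([-0.08991786, -0.2695262 ,  1.43806333])}
side {'mtx': array([[382.4308396 ,   0.        , 322.43938864],
       [  0.        , 382.4308396 , 198.82280302],
       [  0.        ,   0.        ,   1.        ]]), 'R': array([[-0.91305848, -0.40713687,  0.02374421],
       [-0.2214781 ,  0.4461228 , -0.86713431],
       [ 0.34244952, -0.79700315, -0.4975081 ]]), 't': array([0.55982135, 0.19081001, 0.97777406])}
wrist {'mtx': array([[309.70691629,   0.        , 319.62052387],
       [  0.        , 309.70691629, 199.73864377],
       [  0.        ,   0.        ,   1.        ]]), 'R': array([[ 3.93682883e-01, -9.19245976e-01, -7.89660974e-04],
       [-8.84414947e-01, -3.78999845e-01,  2.72340446e-01],
       [-2.50647140e-01, -1.06517384e-01, -9.62200633e-01]]), 't': array([-0.57332501, -0.03490613,  0.37848481])}
```

View pics/scene0.png

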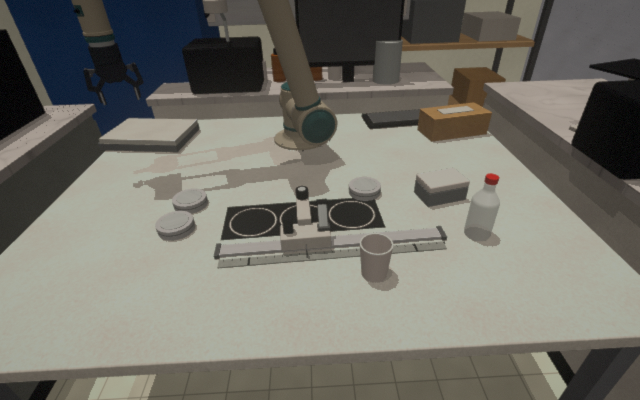

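View pics/side0.png

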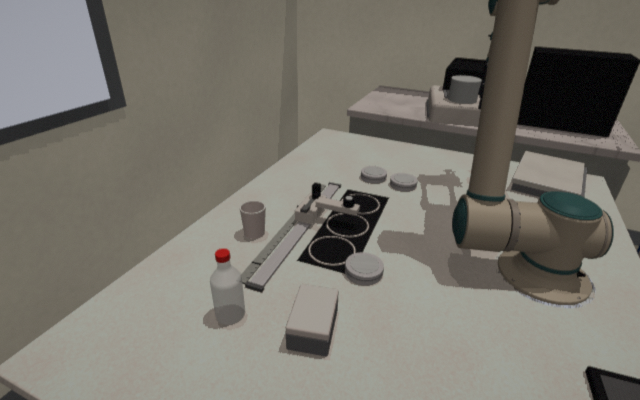

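View pics/wrist0.png

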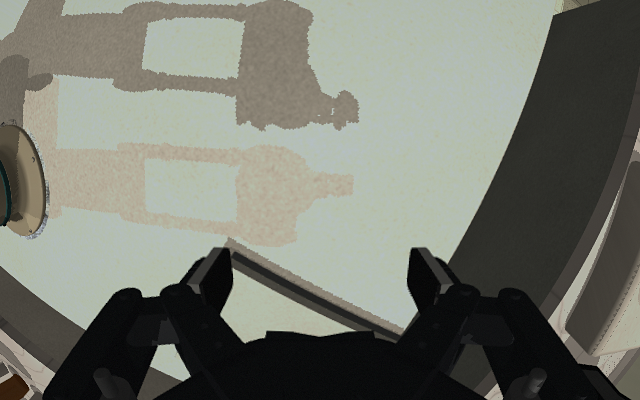

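```bash
cat > h.py <<'E'
from rig import manip
import cv2,numpy as np
def w(cam,p,c=None):
    c=c or manip.camera_model(cam); return c["R"].T@(np.array(p)-c["t"])
def Rq(q):
    a,b,c,d=q
    return np.array([[1-2*(c*c+d*d),2*(b*c-a*d),2*(b*d+a*c)],[2*(b*c+a*d),1-2*(b*b+d*d),2*(c*d-a*b)],[2*(b*d-a*c),2*(c*d+a*b),1-2*(b*b+c*c)]])
def look(cam,names,img=None):
    p,d=manip.get_image(cam);c=manip.camera_model(cam)
    if img: cv2.imwrite("pics/"+img,p[:,:,::-1])
    for n in names:
        for r in manip.mark_of(cam,n)[:4]:
            print(cam,n,round(r["conf"],2),w(cam,r["location"],c).round(4))
    return p,d,c
E
python3 - <<'E'
from h import *
names=["station","ring_a","carriage","post","scan_mark","load_mark","lever_pivot","lever_tip","dish1","wash_bottle","tip_box","beaker"]
look("scene",names);look("side",names)
print(Rq(manip.get_state()["ee_rot"]).round(3))
E
```

```text
scene station 0.96 [ 0.5321  0.0065 -0.0041]
scene station 0.25 [ 7.566e-01  1.686e-01 -6.000e-04]
scene ring_a 0.84 [ 0.5252  0.1384 -0.002 ]
scene ring_a 0.71 [ 0.5406 -0.1301 -0.0009]Traceback (most recent call last):
  File "<stdin>", line 3, in <module>
  File "h.py", line 12, in look
    for r in manip.mark_of(cam,n)[:4]:
             ~~~~~~~~~~~~~^^^^^^^
ValueError: it knows: beaker, dish, lever_pivot, lever_tip, load_mark, post, ring, scan_mark, station, tip_box, wash_bottle
```

The scene camera looks back at the robot, with +y to the right. Dishes show at about (190,200), (175,224) and (365,187), the carriage sits mid-rail around (305,225), and the beaker stands behind the rail at (376,258).

```bash
python3 - <<'E'
from h import *
names=["station","ring","post","scan_mark","load_mark","lever_pivot","lever_tip","dish","wash_bottle","tip_box","beaker"]
look("scene",names);look("side",names)
print(Rq(manip.get_state()["ee_rot"]).round(3))
E
python3 - <<'E'
import cv2
p=cv2.imread("pics/scene0.png");cv2.imwrite("pics/sc0.png",cv2.resize(p[160:290,150:510],None,fx=2.2,fy=2.2,interpolation=3))
E
```

```text
scene station 0.7 [ 0.5306  0.0082 -0.0057]
scene ring 0.74 [ 5.393e-01 -1.297e-01 -3.000e-04]
scene ring 0.72 [ 0.5242  0.1419 -0.0011]
scene ring 0.6 [ 0.5301  0.0084 -0.003 ]
scene post 0.98 [ 0.6545 -0.0238  0.0811]
scene scan_mark 0.57 [ 0.6549 -0.125   0.05  ]
scene load_mark 0.73 [0.6351 0.2796 0.0517]
scene lever_pivot 0.96 [0.6459 0.0574 0.057 ]
scene lever_pivot 0.43 [ 0.4476 -0.32    0.001 ]
scene lever_tip 0.72 [ 0.6539 -0.0253  0.0841]
scene lever_tip 0.5 [0.62   0.0563 0.1108]
scene lever_tip 0.5 [4.139e-01 1.934e-01 3.000e-04]
scene dish 0.78 [ 0.5548 -0.3293  0.0018]
scene dish 0.74 [ 0.4483 -0.3224 -0.0026]
scene dish 0.61 [ 0.4149  0.193  -0.0033]
scene dish 0.3 [ 0.5224  0.1396 -0.0039]
scene wash_bottle 0.98 [ 0.6376  0.4507 -0.002 ]
scene wash_bottle 0.24 [ 0.447  -0.3218 -0.003 ]
scene tip_box 0.79 [ 0.4602  0.4067 -0.0005]
scene beaker 0.88 [7.558e-01 1.711e-01 7.000e-04]
scene beaker 0.19 [ 0.5229  0.1393 -0.0031]
side station 0.98 [0.5278 0.0059 0.0012]
side ring 0.98 [0.5275 0.007  0.0007]
side ring 0.96 [ 0.5368 -0.1251  0.001 ]
side ring 0.58 [ 0.5245  0.1421 -0.0027]
side post 0.79 [ 0.6496 -0.0246  0.0743]
side scan_mark 0.96 [ 0.6524 -0.1277  0.0458]
side load_mark 0.81 [0.6336 0.2798 0.0503]
side load_mark 0.65 [0.6449 0.0581 0.0572]
side lever_pivot 0.61 [0.6454 0.0561 0.0568]
side lever_tip 0.64 [0.6152 0.059  0.1087]
side dish 0.88 [0.4155 0.1892 0.0009]
side dish 0.65 [ 0.4374 -0.3239  0.    ]
side dish 0.57 [ 0.5565 -0.328  -0.0012]
side wash_bottle 0.73 [ 0.6326  0.4494 -0.0012]
side wash_bottle 0.69 [0.7558 0.1708 0.003 ]
side tip_box 0.64 [ 0.455   0.4076 -0.003 ]
side tip_box 0.48 [0.7545 0.1679 0.0015]
side beaker 0.89 [ 0.7565  0.1715 -0.0017]
[[ 0.     0.394 -0.919]
 [-0.    -0.919 -0.394]
 [-1.     0.    -0.   ]]
```

View pics/sc0.png

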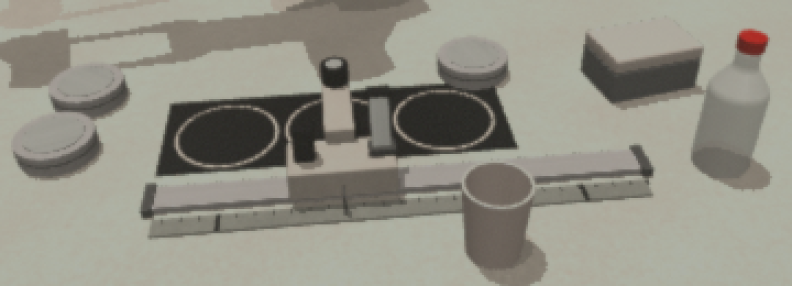

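Request:
{"method": "play_rows", "body": {
  "steps": [
    [1,0,0,0,-1],
    [1,0,0,0,-1],
    [1,0,0,0,-1],
    [1,0,0,0,-1],
    [1,0,0,0,-1],
    [1,0,0,0,-1],
    [1,0,0,0,-1],
    [1,0,0,0,-1],
    [1,0,0,0,-1],
    [1,0,0,0,-1],
    [1,0,0,0,-1],
    [1,0,0,0,-0.59],
    [1,0,0,0,0]
  ],
  "newtons": 40
}}

```text
clock: 2.8
position: [0.2264, -0.5286, 0.3039]
ee_rot: [0.512, 0.488, 0.512, -0.488]
contact_force: [1.0, -0.5, -0.0]
width: 0.0001
```

```bash
cat >> h.py <<'E'
def st():
    s=manip.get_state();R=Rq(s["ee_rot"]);print("t",round(s["clock"],2),"pos",s["position"].round(4),"yaw_toolY",round(float(np.degrees(np.arctan2(R[1,1],R[0,1]))),2),"F",s["contact_force"].round(2),"w",round(float(s["width"]),4),"q",s["qpos"].round(2));return s,R
def go(x,y,z=None):
    s,R=st();d=np.array([x,y,s["position"][2] if z is None else z])-s["position"];print("tool shift /0.03:",(R.T@d/0.03).round(2))
E
python3 - <<'E'
from h import *
go(0.563,0.0575,0.22)
print(Rq(manip.get_state()["ee_rot"]).round(3))
E
```

```text
t 2.8 pos [ 0.2264 -0.5286  0.3039] yaw_toolY 2.72 F [ 0.99 -0.51 -0.03] w 0.0001 q [-1.29  0.28  1.5  -0.    1.36 -1.33]
tool shift /0.03: [  2.8   12.13 -18.98]
[[ 0.     0.999  0.047]
 [-0.     0.047 -0.999]
 [-1.     0.     0.   ]]
```

Request:
{"method": "play_rows", "body": {
  "steps": [
    [1,0.1,0.638,-1,0],
    [1,0.1,0.638,-1,0],
    [1,0.1,0.638,-1,0],
    [1,0.1,0.638,-1,0],
    [1,0.1,0.638,-1,0],
    [1,0.1,0.638,-1,0],
    [1,0.1,0.638,-1,0],
    [1,0.1,0.638,-1,0],
    [1,0.1,0.638,-1,0],
    [1,0.1,0.638,-1,0],
    [1,0.1,0.638,-1,0],
    [1,0.1,0.638,-1,0],
    [1,0.1,0.638,-1,0],
    [1,0.1,0.638,-1,0],
    [1,0.1,0.638,-1,0],
    [1,0.1,0.638,-1,0],
    [1,0.1,0.638,-1,0],
    [1,0.1,0.638,-1,0],
    [1,0.1,0.638,-1,0],
    [1,0,0,0,0]
  ]
}}

```text
clock: 4.8
position: [0.5644, 0.0615, 0.2464]
ee_rot: [0.512, 0.488, 0.512, -0.487]
contact_force: [-0.8, -1.1, 0.3]
width: -0.0003
```

```bash
python3 - <<'E'
from h import *
go(0.563,0.0575,0.175)
look("wrist",["lever_tip","lever_pivot","post","ring","scan_mark","load_mark","dish"],"w1.png");look("scene",["lever_tip","lever_pivot"],"s1.png")
E
```

```text
t 4.8 pos [0.5644 0.0615 0.2464] yaw_toolY 2.86 F [-0.83 -1.06  0.34] w -0.0003 q [-0.01  0.3   1.61  0.    1.22 -0.07]
tool shift /0.03: [ 2.38 -0.06  0.14]
wrist lever_tip 0.98 [0.6101 0.0588 0.1071]
wrist lever_tip 0.17 [0.4156 0.1924 0.0022]
wrist lever_pivot 0.77 [0.6458 0.0569 0.0516]
wrist post 0.64 [ 0.529   0.0036 -0.0023]
wrist ring 0.92 [ 0.5198  0.1431 -0.    ]
wrist ring 0.62 [0.5286 0.0041 0.0062]
wrist ring 0.6 [ 0.5332  0.0063 -0.0021]
wrist dish 0.82 [ 4.133e-01  1.938e-01 -1.000e-04]
scene lever_tip 0.5 [0.6187 0.0552 0.1083]
scene lever_pivot 0.64 [0.6417 0.0551 0.0554]
scene lever_pivot 0.63 [ 0.5339  0.0081 -0.0015]
scene lever_pivot 0.27 [ 0.4495 -0.324  -0.0006]
```

View pics/w1.png

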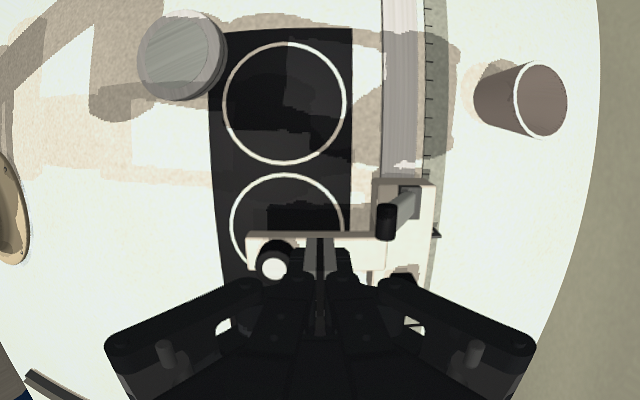

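Request:
{"method": "play_rows", "body": {
  "steps": [
    [1,0.7,0,0.1,0],
    [1,0.7,0,0,0],
    [1,0.7,0,0,0],
    [1,0.6,0,0,0],
    [1,0,0,0,0],
    [1,0,0.3,0,0],
    [1,0,0.3,0,0],
    [1,0,0.3,0,0],
    [1,0,0.3,0,0],
    [1,0,0.3,0,0],
    [1,0,0,0,0]
  ]
}}

```text
clock: 6.45
position: [0.6095, 0.0573, 0.1661]
ee_rot: [0.512, 0.489, 0.511, -0.487]
contact_force: [0.6, -0.0, -0.4]
width: -0.0001
```

```bash
python3 - <<'E'
from h import *
st()
look("scene",["lever_tip","lever_pivot"],"s2.png");look("side",["lever_tip"],"d2.png")
a=cv2.imread("pics/s2.png")[120:280,200:400];b=cv2.imread("pics/d2.png")[150:310,230:430]
cv2.imwrite("pics/c2.png",cv2.resize(np.hstack([a,b]),None,fx=2,fy=2,interpolation=3))
E
```

```text
t 6.45 pos [0.6095 0.0573 0.1661] yaw_toolY 2.73 F [ 0.61 -0.04 -0.43] w -0.0001 q [-0.02  0.43  1.63  0.    1.08 -0.07]
scene lever_tip 0.73 [0.6341 0.0603 0.1149]
scene lever_pivot 0.68 [0.6455 0.0542 0.0584]
side lever_tip 0.4 [0.6306 0.0568 0.1135]
```

View pics/c2.png

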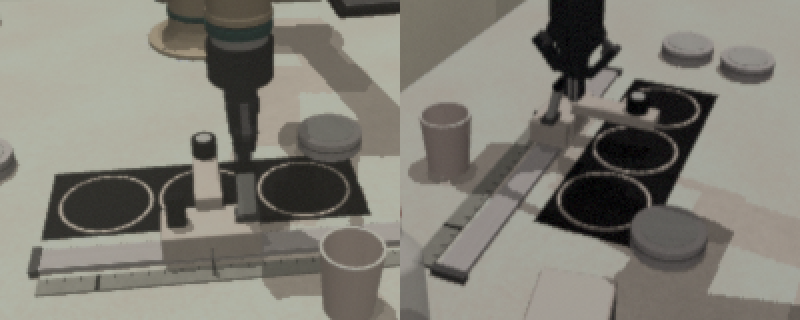

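Request:
{"method": "play_rows", "body": {
  "steps": [
    [1,0,0.3,0,0],
    [1,0,0.3,0,0],
    [1,0,0.3,0,0],
    [1,0,0.3,0,0],
    [1,0,0.2,0,0],
    [1,0,0.1,0,0],
    [1,0,0,0,0]
  ]
}}

```text
clock: 7.4
position: [0.6535, 0.0594, 0.1657]
ee_rot: [0.512, 0.488, 0.511, -0.488]
contact_force: [0.4, -0.3, 0.8]
width: 0.0001
```

```bash
python3 - <<'E'
from h import *
st()
look("scene",["lever_tip","lever_pivot"],"s3.png");look("side",["lever_tip"],"d3.png")
a=cv2.imread("pics/s3.png")[120:280,200:400];b=cv2.imread("pics/d3.png")[150:310,230:430]
cv2.imwrite("pics/c3.png",cv2.resize(np.hstack([a,b]),None,fx=2,fy=2,interpolation=3))
E
```

```text
t 7.4 pos [0.6535 0.0594 0.1657] yaw_toolY 2.73 F [ 0.4  -0.27  0.83] w 0.0001 q [-0.02  0.49  1.52 -0.    1.13 -0.06]
scene lever_tip 0.53 [0.6825 0.0578 0.1068]
scene lever_pivot 0.56 [0.6439 0.0573 0.0552]
side lever_tip 0.42 [0.6753 0.063  0.1071]
```

View pics/c3.png

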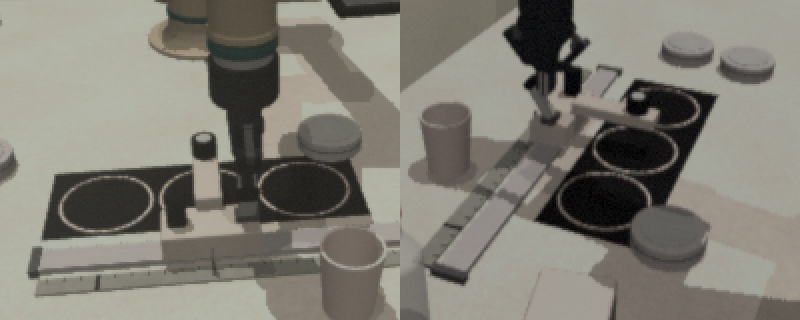

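Request:
{"method": "play_rows", "body": {
  "steps": [
    [1,0,0.1,0,0],
    [1,0,0.1,0,0],
    [1,0,0,0,0]
  ]
}}

```text
clock: 7.95
position: [0.6579, 0.0597, 0.1658]
ee_rot: [0.511, 0.487, 0.512, -0.488]
contact_force: [-3.1, 0.3, 1.9]
width: 0.0
```

Request:
{"method": "play_rows", "body": {
  "steps": [
    [1,0,0.1,0,0],
    [1,0,0,0,0]
  ]
}}

```text
clock: 8.15
position: [0.6586, 0.0598, 0.1656]
ee_rot: [0.51, 0.486, 0.514, -0.49]
contact_force: [-8.4, -1.1, 4.4]
width: 0.0002
```

Request:
{"method": "play_rows", "body": {
  "steps": [
    [1,0,-0.6,0,0],
    [1,-0.5,-0.4,0,0],
    [1,-1,0,0,0],
    [0,-1,0,0.4,0],
    [0,0,0.2,1,0],
    [0,0,0.2,1,0],
    [0,0,0.2,0.4,0],
    [0,0,0,0,0]
  ]
}}

```text
clock: 8.95
position: [0.6548, -0.0261, 0.2417]
ee_rot: [0.512, 0.489, 0.51, -0.488]
contact_force: [0.5, 1.2, 1.4]
width: 0.0723
```

```bash
python3 - <<'E'
from h import *
look("wrist",["post","lever_tip","lever_pivot"],"w4.png");look("side",["post","lever_tip"],"d4.png")
look("scene",["post","lever_tip"],"s4.png")
go(0.6505,-0.0265,0.138)
E
```

```text
wrist post 0.59 [ 0.6513 -0.0257  0.0786]
wrist lever_tip 0.88 [0.6758 0.0664 0.1037]
side post 0.87 [ 0.6503 -0.0265  0.079 ]
side lever_tip 0.62 [0.6772 0.0634 0.1056]
scene post 0.93 [ 0.651  -0.0237  0.086 ]
scene lever_tip 0.63 [0.6881 0.0617 0.1043]
scene lever_tip 0.33 [ 0.5326  0.0055 -0.0036]
scene lever_tip 0.29 [0.5264 0.1421 0.0013]
t 9.45 pos [ 0.6535 -0.024   0.2409] yaw_toolY 2.78 F [-0.51  0.16 -0.76] w 0.0854 q [-0.14  0.43  1.42  0.    1.29 -0.19]
tool shift /0.03: [ 3.43 -0.1   0.08]
```

View pics/w4.png

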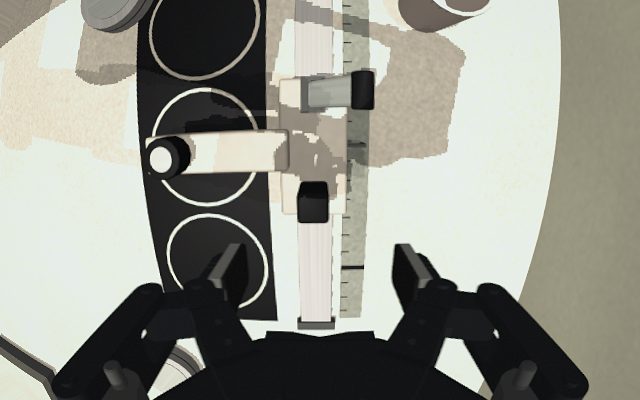

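The lever now leans away from the robot, with its bar at (362,90), and the post stands at (313,200), just ahead of the open fingers. I'll descend and grip it.

Request:
{"method": "play_rows", "body": {
  "steps": [
    [0,0.9,-0.1,0.08,0],
    [0,0.9,0,0,0],
    [0,0.9,0,0,0],
    [0,0.7,0,0,0],
    [0,0,0,0,0],
    [1,0,0,0,0],
    [1,0,0,0,0],
    [1,0,0,0,0],
    [1,0,0,0,0],
    [1,0,0,0,0]
  ],
  "newtons": 60
}}

```text
clock: 10.45
position: [0.65, -0.0273, 0.1402]
ee_rot: [0.512, 0.487, 0.512, -0.488]
contact_force: [-2.3, -0.0, 5.5]
width: 0.0231
```

```bash
python3 - <<'E'
from h import *
s,R=st()
E
```

```text
t 10.45 pos [ 0.65   -0.0273  0.1402] yaw_toolY 2.75 F [-2.31 -0.01  5.55] w 0.0231 q [-0.15  0.51  1.56 -0.    1.07 -0.2 ]
```

Request:
{"method": "play_rows", "body": {
  "steps": [
    [1,0,0,-0.2,0],
    [1,0,0,-0.4,0],
    [1,0,0,-0.5,0],
    [1,0,0,-0.5,0],
    [1,0,0,-0.5,0],
    [1,0,0,-0.5,0],
    [1,0,0,-0.5,0],
    [1,0,0,-0.5,0],
    [1,0,0,-0.5,0],
    [1,0,0,-0.5,0],
    [1,0,0,-0.5,0],
    [1,0,0,-0.5,0],
    [1,0,0,-0.5,0],
    [1,0,0,-0.5,0],
    [1,0,0,-0.5,0],
    [1,0,0,-0.5,0],
    [1,0,0,-0.5,0],
    [1,0,0,-0.4,0],
    [1,0,0,-0.2,0],
    [1,0,0,0,0]
  ]
}}

```text
clock: 12.45
position: [0.6372, 0.2345, 0.1403]
ee_rot: [0.512, 0.488, 0.512, -0.488]
contact_force: [-3.2, 2.1, 5.2]
width: 0.0233
```

```bash
python3 - <<'E'
from h import *
s,R=st()
look("wrist",["post","load_mark","lever_pivot"],"w5.png")
look("scene",["post","load_mark","lever_pivot"],"s5.png")
look("side",["post","load_mark","lever_pivot"],"d5.png")
a=cv2.imread("pics/s5.png")[140:280,200:480]
cv2.imwrite("pics/c5.png",cv2.resize(a,None,fx=2.8,fy=2.8,interpolation=3))
E
```

```text
t 12.45 pos [0.6372 0.2345 0.1403] yaw_toolY 2.77 F [-3.19  2.13  5.23] w 0.0233 q [0.25 0.55 1.49 0.   1.11 0.2 ]
wrist post 0.97 [0.6387 0.2403 0.0796]
wrist load_mark 0.71 [0.6336 0.2798 0.0473]
wrist lever_pivot 0.58 [0.6309 0.3236 0.0527]
scene post 0.57 [0.6391 0.2362 0.0831]
scene load_mark 0.59 [0.635  0.283  0.0498]
scene load_mark 0.44 [ 0.5405 -0.1292  0.0007]
scene lever_pivot 0.57 [0.6314 0.3161 0.056 ]
side post 0.84 [0.6373 0.235  0.0777]
side load_mark 0.74 [0.6304 0.2793 0.0498]
side lever_pivot 0.8 [0.6333 0.3185 0.0551]
side lever_pivot 0.45 [ 0.4357 -0.3222 -0.0029]
```

View pics/c5.png

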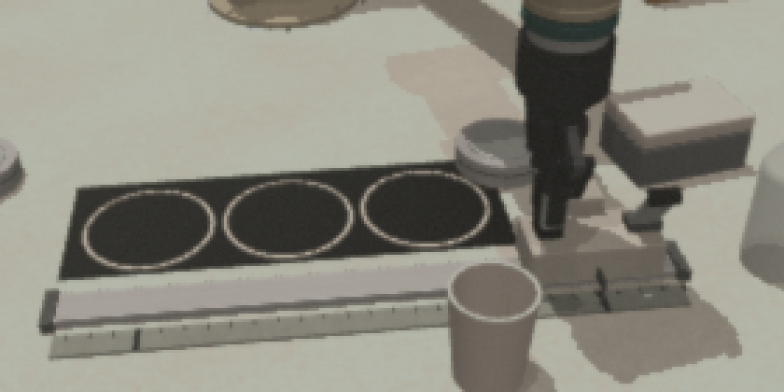

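View pics/w5.png

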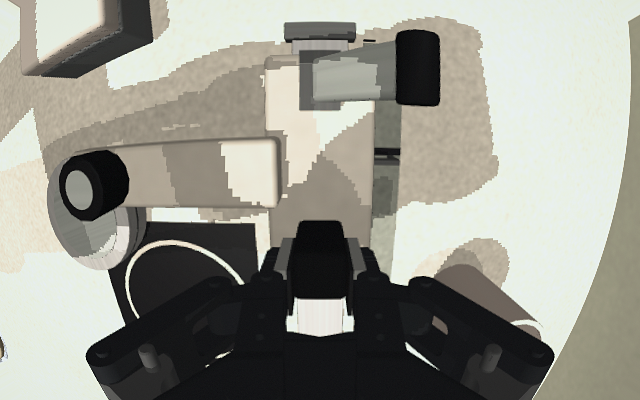

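```bash
python3 - <<'E'
from h import *
a=cv2.imread("pics/w5.png")[110:230,340:440]
b=cv2.imread("pics/s5.png")[220:270,380:460]
cv2.imwrite("pics/c6.png",np.hstack([cv2.resize(a,(400,480),interpolation=0),cv2.resize(b,(400,480),interpolation=0)]))
E
```

```text
(no output)
```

View pics/c6.png

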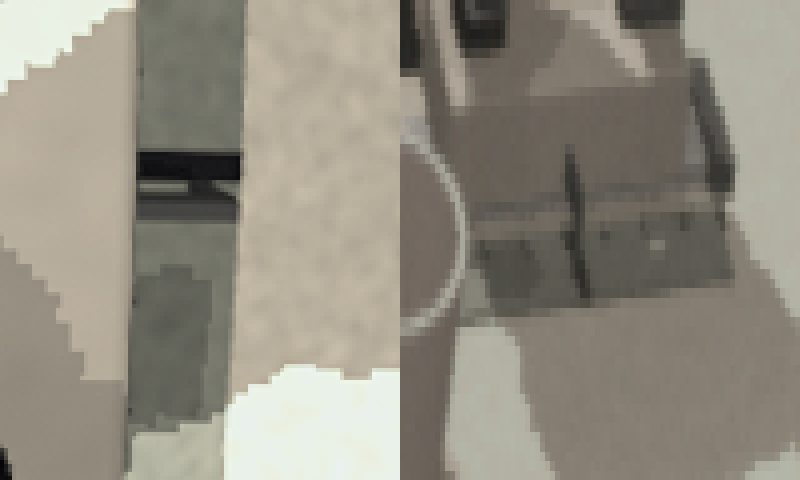

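```bash
cat >> h.py <<'E'
def fish(c,u,v,d):
    K=c["mtx"];x=(u-K[0,2])/K[0,0];y=(v-K[1,2])/K[1,1];r=np.hypot(x,y);t=np.tan(r)/max(r,1e-9)
    return c["R"].T@(np.array([x*t*d,y*t*d,d])-c["t"])
E
python3 - <<'E'
from h import *
p,d=manip.get_image("wrist");c=manip.camera_model("wrist")
print(-c["R"].T@c["t"])
for u in (383,390,396):
  for v in range(144,172,2): print(u,v,p[v,u].tolist(),round(float(d[v,u]),4),fish(c,u,v,d[v,u]).round(4))
E
```

```text
[0.6336969  0.30459802 0.21033669]
383 144 [113, 115, 103] 0.2057 [0.6776 0.2873 0.002 ]
383 146 [116, 116, 105] 0.2058 [0.6776 0.286  0.0023]
383 148 [30, 30, 29] 0.2059 [0.6777 0.2846 0.0026]
383 150 [25, 25, 26] 0.2048 [0.6775 0.2834 0.004 ]
383 152 [17, 16, 18] 0.2053 [0.6776 0.282  0.004 ]
383 154 [24, 24, 24] 0.205 [0.6776 0.2807 0.0046]
383 156 [116, 116, 105] 0.2073 [0.6781 0.2791 0.0027]
383 158 [61, 61, 57] 0.208 [0.6783 0.2777 0.0024]
383 160 [56, 57, 54] 0.1803 [0.6724 0.2801 0.0304]
383 162 [69, 69, 67] 0.1816 [0.6727 0.2788 0.0294]
383 164 [75, 76, 72] 0.1806 [0.6725 0.2778 0.0307]
383 166 [119, 120, 107] 0.2089 [0.6786 0.2723 0.003 ]
383 168 [117, 118, 106] 0.2093 [0.6788 0.2709 0.003 ]
383 170 [118, 118, 106] 0.2108 [0.6792 0.2693 0.0018]
390 144 [117, 117, 105] 0.2034 [0.6819 0.2879 0.0043]
390 146 [117, 118, 106] 0.2049 [0.6823 0.2864 0.0032]
390 148 [44, 43, 42] 0.2047 [0.6823 0.2851 0.0037]
390 150 [25, 24, 26] 0.2053 [0.6825 0.2837 0.0036]
390 152 [23, 23, 27] 0.2051 [0.6825 0.2824 0.0041]
390 154 [26, 28, 28] 0.2066 [0.6828 0.2809 0.003 ]
390 156 [39, 40, 39] 0.
[... 423 characters left out ...]
 [0.6867 0.288  0.0019]
396 146 [112, 112, 101] 0.2052 [0.6866 0.2867 0.0029]
396 148 [54, 55, 50] 0.2042 [0.6864 0.2854 0.0042]
396 150 [22, 22, 25] 0.2056 [0.6868 0.284  0.0031]
396 152 [25, 24, 27] 0.2062 [0.687  0.2826 0.0029]
396 154 [20, 19, 21] 0.2062 [0.687  0.2812 0.0033]
396 156 [108, 109, 98] 0.2068 [0.6872 0.2798 0.0031]
396 158 [50, 51, 48] 0.1885 [0.6825 0.2808 0.0218]
396 160 [53, 53, 51] 0.1808 [0.6805 0.2806 0.0298]
396 162 [71, 69, 68] 0.1817 [0.6808 0.2793 0.0293]
396 164 [73, 72, 69] 0.1805 [0.6805 0.2783 0.0308]
396 166 [121, 122, 111] 0.2091 [0.688  0.2728 0.0027]
396 168 [115, 116, 104] 0.2099 [0.6882 0.2713 0.0023]
396 170 [113, 114, 102] 0.2093 [0.6881 0.2701 0.0033]
```

Request:
{"method": "play_rows", "body": {
  "steps": [
    [1,0,0,-0.07,0],
    [1,0,0,-0.06,0],
    [1,0,0,0,0]
  ]
}}

```text
clock: 13.4
position: [0.6371, 0.237, 0.1402]
ee_rot: [0.512, 0.487, 0.512, -0.488]
contact_force: [-4.6, -1.2, 6.5]
width: 0.0228
```

```bash
python3 - <<'E'
from h import *
p,d=manip.get_image("wrist");c=manip.camera_model("wrist")
cv2.imwrite("pics/c7.png",cv2.resize(p[110:230,340:440,::-1],(500,600),interpolation=0))
u=394
for v in range(146,176,1): print(v,p[v,u,0],fish(c,u,v,d[v,u]).round(4))
st()
E
```

```text
146 112 [0.6849 0.2888 0.0033]
147 112 [0.6852 0.288  0.0023]
148 114 [0.6852 0.2874 0.0028]
149 117 [0.6851 0.2867 0.0034]
150 100 [0.6854 0.286  0.0025]
151 57 [0.6851 0.2854 0.0039]
152 20 [0.6852 0.2847 0.0037]
153 22 [0.685  0.2841 0.0045]
154 23 [0.685  0.2835 0.0049]
155 23 [0.6853 0.2827 0.0039]
156 35 [0.6826 0.2833 0.015 ]
157 41 [0.6827 0.2827 0.0149]
158 41 [0.6813 0.2828 0.0206]
159 44 [0.68   0.2829 0.0261]
160 64 [0.6789 0.2828 0.0305]
161 69 [0.679  0.2822 0.0306]
162 70 [0.6792 0.2815 0.0298]
163 70 [0.6794 0.2809 0.0295]
164 79 [0.6791 0.2805 0.0307]
165 100 [0.6795 0.2796 0.0293]
166 120 [0.6864 0.2749 0.0027]
167 120 [0.6863 0.2743 0.0033]
168 118 [0.6864 0.2735 0.003 ]
169 118 [0.6865 0.2728 0.0028]
170 116 [0.6866 0.2721 0.0029]
171 115 [0.6864 0.2716 0.0039]
172 114 [0.6863 0.271  0.0046]
173 112 [0.6867 0.27   0.0032]
174 114 [0.6872 0.2691 0.0017]
175 115 [0.687  0.2685 0.0027]
t 13.45 pos [0.6371 0.237  0.1402] yaw_toolY 2.76 F [-3.68 -1.99  6.28] w 0.0228 q [ 0.25  0.55  1.49 -0.    1.11  0.21]
```

View pics/c7.png

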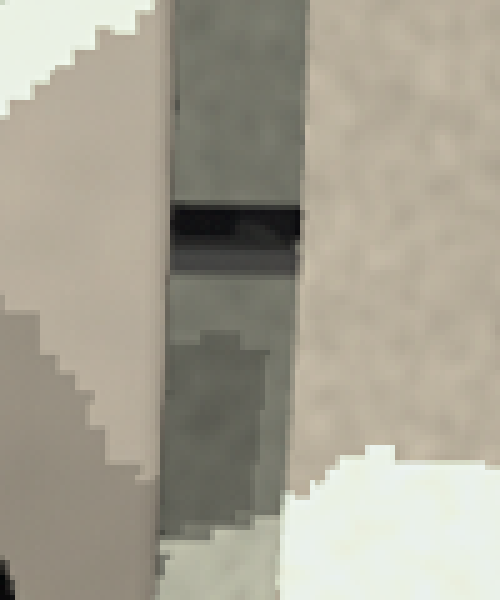

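Request:
{"method": "play_rows", "body": {
  "steps": [
    [1,0,0,-0.05,0],
    [1,0,0,0,0],
    [0.3,0,0,0,0],
    [0.3,0,0,0,0],
    [0.3,0,0,0,0],
    [0.3,-0.8,0,0,0],
    [0.3,-0.9,0,0,0],
    [0.3,-0.9,0,0,0],
    [0.3,-0.9,0,0,-1],
    [0.3,0,0,0,-1],
    [0.3,0,0,0,-1],
    [0.3,0,0,0,-1],
    [0.3,0,0,0,-1],
    [0.3,0,0,0,-1],
    [0.3,0,0,0,-1],
    [0.3,0,0,0,-1],
    [0.3,0,0,0,-1],
    [0.3,0,0,0,-1],
    [0.3,0,0,0,-0.4],
    [0.3,0,0,0,0]
  ]
}}

```text
clock: 15.45
position: [0.6381, 0.2391, 0.2437]
ee_rot: [0.691, 0.152, 0.69, -0.152]
contact_force: [0.3, -0.0, 0.0]
width: 0.0598
```

```bash
python3 - <<'E'
from h import *
go(0.347,0.223)
look("scene",["dish","lever_pivot","lever_tip","load_mark","post"],"s8.png");look("side",["dish","lever_pivot"])
E
```

```text
t 15.45 pos [0.6381 0.2391 0.2437] yaw_toolY 65.13 F [ 0.35 -0.01  0.04] w 0.0598 q [ 0.26  0.47  1.35  0.    1.32 -0.88]
tool shift /0.03: [-0.   -4.57 -8.58]
scene dish 0.95 [ 4.501e-01  2.287e-01 -3.000e-04]
scene dish 0.76 [ 0.4465 -0.323   0.0007]
scene dish 0.74 [0.6363 0.2817 0.0512]
scene dish 0.67 [ 0.5541 -0.3312  0.0035]
scene lever_pivot 0.75 [0.6314 0.3201 0.0541]
scene lever_pivot 0.22 [ 0.5388 -0.1304 -0.0014]
scene lever_tip 0.66 [0.6717 0.3255 0.1046]
scene load_mark 0.6 [0.633  0.2827 0.05  ]
scene load_mark 0.25 [ 0.7541  0.1721 -0.001 ]
scene post 0.77 [0.6389 0.2414 0.0826]
scene post 0.17 [0.7546 0.1696 0.0012]
side dish 0.96 [4.511e-01 2.277e-01 3.000e-04]
side dish 0.89 [ 0.5565 -0.3297 -0.0012]
side dish 0.78 [ 4.381e-01 -3.198e-01  2.000e-04]
side lever_pivot 0.86 [0.6328 0.3226 0.054 ]
```

View pics/s8.png

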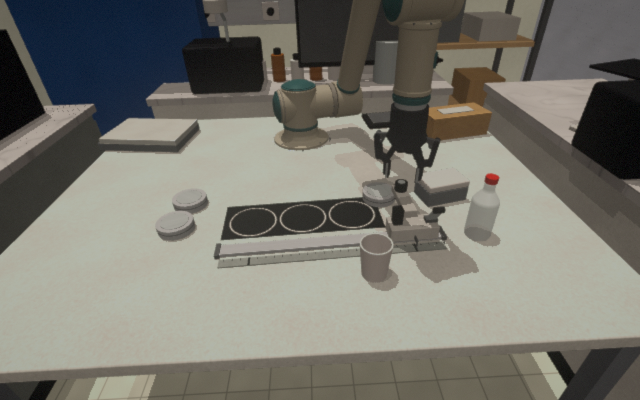

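The scene picture shows that dish3 has been knocked to about (0.451, 0.228), next to the camera head at the carriage's left-end position. I'll nudge it away from the head with closed fingers first.

Request:
{"method": "play_rows", "body": {
  "steps": [
    [1,0,0,0,-1],
    [1,0,0,0,-1],
    [1,0,0,0,-1],
    [1,0,0,0,-1],
    [1,0,0,0,-1],
    [1,0,0,0,-1],
    [1,0,0,0,-1],
    [1,0,0,0,-1],
    [1,0,0,0,-1],
    [1,0,0,0,-0.15],
    [1,0,0.8,-0.8,0],
    [1,0,0.8,-0.8,0],
    [1,0,0.8,-0.8,0],
    [1,0,0.8,-0.8,0],
    [1,0,0.8,-0.8,0],
    [1,0,0.8,-0.8,0],
    [1,0,0.8,-0.8,0],
    [1,0,0.21,0,0],
    [1,0,0,0,0]
  ]
}}

```text
clock: 17.8
position: [0.4048, 0.3064, 0.2444]
ee_rot: [0.683, -0.183, 0.682, 0.183]
contact_force: [0.2, -1.3, 0.5]
width: 0.0
```

```bash
python3 - <<'E'
from h import *
st()
p,d,c=look("wrist",["dish","ring","load_mark"],"w9.png")
np.savez("w9.npz",p=p,d=d,**c)
look("side",["dish"],"d9.png")
E
```

```text
t 17.8 pos [0.4048 0.3064 0.2444] yaw_toolY 120.07 F [ 0.2  -1.31  0.51] w 0.0 q [ 0.51  0.22  1.74 -0.    1.18 -1.58]
wrist dish 0.98 [ 4.523e-01  2.295e-01 -1.000e-04]
wrist ring 0.9 [ 5.411e-01 -1.278e-01  2.000e-04]
wrist ring 0.61 [0.5301 0.0068 0.0057]
wrist ring 0.56 [ 0.5224  0.1424 -0.001 ]
side dish 0.91 [ 0.4393 -0.3208 -0.0017]
side dish 0.66 [0.4529 0.2272 0.0024]
side dish 0.45 [ 5.565e-01 -3.311e-01 -4.000e-04]
side dish 0.27 [ 0.5242  0.1376 -0.0029]
```

View pics/w9.png

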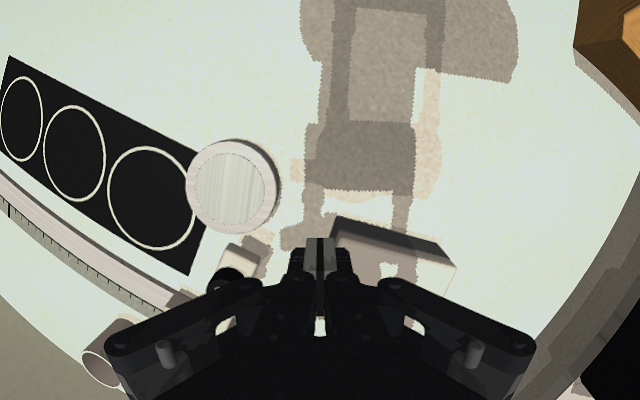

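View pics/d9.png

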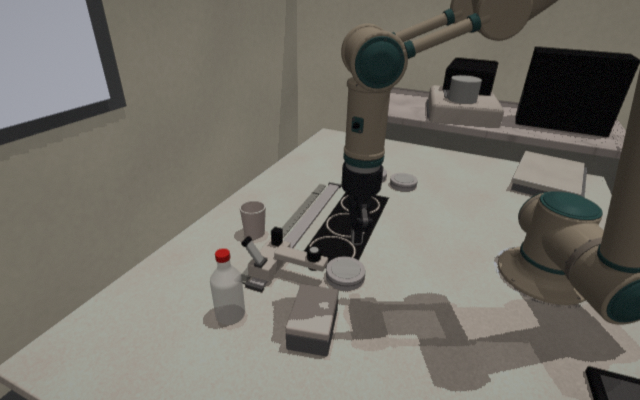

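```bash
python3 - <<'E'
from h import *
z=np.load("w9.npz");p,d=z["p"],z["d"];c={k:z[k] for k in("mtx","R","t")}
for u in range(200,290,10):
  print([ (u,v,*(fish(c,u,v,d[v,u])*1000).astype(int)) for v in range(235,300,12)])
cv2.imwrite("pics/c9.png",cv2.resize(p[130:310,150:350,::-1],None,fx=3.3,fy=3.3,interpolation=0))
E
```

```text
[(200, 235, np.int64(529), np.int64(218), np.int64(0)), (200, 247, np.int64(543), np.int64(224), np.int64(0)), (200, 259, np.int64(558), np.int64(230), np.int64(0)), (200, 271, np.int64(574), np.int64(236), np.int64(0)), (200, 283, np.int64(590), np.int64(242), np.int64(0)), (200, 295, np.int64(609), np.int64(248), np.int64(0))]
[(210, 235, np.int64(522), np.int64(229), np.int64(0)), (210, 247, np.int64(537), np.int64(235), np.int64(0)), (210, 259, np.int64(551), np.int64(241), np.int64(0)), (210, 271, np.int64(567), np.int64(247), np.int64(0)), (210, 283, np.int64(512), np.int64(259), np.int64(93)), (210, 295, np.int64(413), np.int64(269), np.int64(230))]
[(220, 235, np.int64(516), np.int64(239), np.int64(0)), (220, 247, np.int64(529), np.int64(246), np.int64(1)), (220, 259, np.int64(501), np.int64(256), np.int64(68)), (220, 271, np.int64(507), np.int64(261), np.int64(77)), (220, 283, np.int64(507), np.int64(267), np.int64(93)), (220, 295, np.int64(411), np.int64(272), np.int64(230))]
[(230, 235, np.int64(509), np.int64(250), np.int64(0)), (230, 247, np.int64(488), np.int64(259), np
[... 1218 characters left out ...]
 np.int64(284), np.int64(225))]
[(270, 235, np.int64(485), np.int64(290), np.int64(0)), (270, 247, np.int64(499), np.int64(296), np.int64(0)), (270, 259, np.int64(512), np.int64(303), np.int64(0)), (270, 271, np.int64(527), np.int64(310), np.int64(-1)), (270, 283, np.int64(541), np.int64(317), np.int64(0)), (270, 295, np.int64(408), np.int64(288), np.int64(220))]
[(280, 235, np.int64(480), np.int64(299), np.int64(0)), (280, 247, np.int64(493), np.int64(306), np.int64(0)), (280, 259, np.int64(506), np.int64(313), np.int64(0)), (280, 271, np.int64(519), np.int64(320), np.int64(1)), (280, 283, np.int64(402), np.int64(289), np.int64(220)), (280, 295, np.int64(401), np.int64(289), np.int64(228))]
```

View pics/c9.png

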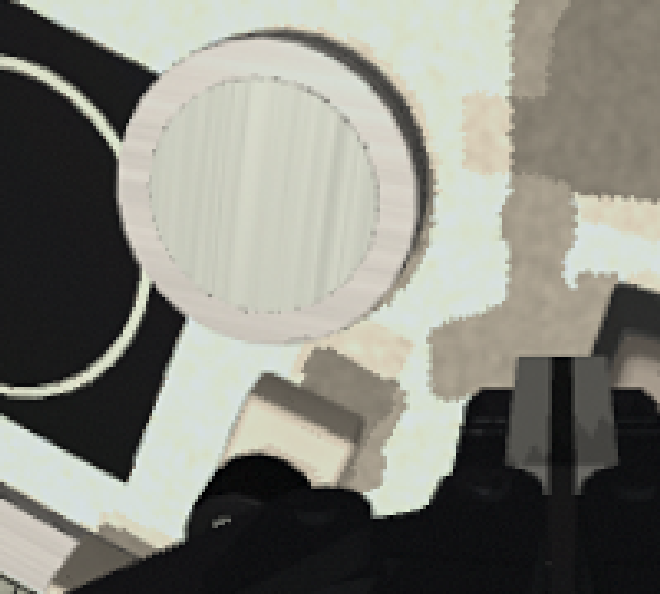

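```bash
python3 - <<'E'
from h import *
z=np.load("w9.npz");p,d=z["p"],z["d"];c={k:z[k] for k in("mtx","R","t")}
for u,v in [(340,222),(335,230),(350,232),(400,240),(445,255),(452,266),(350,245)]: print(u,v,fish(c,u,v,d[v,u]).round(3))
E
```

```text
340 222 [0.427 0.343 0.025]
335 230 [0.436 0.342 0.027]
350 232 [0.426 0.352 0.043]
400 240 [0.412 0.404 0.032]
445 255 [0.4   0.456 0.038]
452 266 [0.401 0.454 0.063]
350 245 [0.429 0.352 0.067]
```

Request:
{"method": "play_rows", "body": {
  "steps": [
    [1,0.9,0,0.06,0],
    [1,0.9,0,0,0],
    [1,0.9,0,0,0],
    [1,0.9,0,0,0],
    [1,0.9,0,0,0],
    [1,0.5,0,0,0],
    [1,0.2,0,0,0],
    [1,0,0,0,0]
  ]
}}

```text
clock: 18.9
position: [0.4071, 0.3063, 0.0871]
ee_rot: [0.682, -0.183, 0.684, 0.183]
contact_force: [-0.3, -0.5, 0.3]
width: 0.0001
```

```bash
python3 - <<'E'
from h import *
st()
p,d,c=look("wrist",["dish"],"w10.png");look("side",["dish"],"d10.png")
E
```

```text
t 18.9 pos [0.4071 0.3063 0.0871] yaw_toolY 119.99 F [-0.28 -0.55  0.34] w 0.0001 q [ 0.51  0.4   1.94 -0.    0.8  -1.59]
wrist dish 0.67 [0.4523 0.2324 0.0015]
side dish 0.93 [ 0.4376 -0.3207 -0.0009]
side dish 0.84 [0.45   0.2276 0.0025]
side dish 0.38 [ 0.5563 -0.33    0.0006]
```

View pics/w10.png

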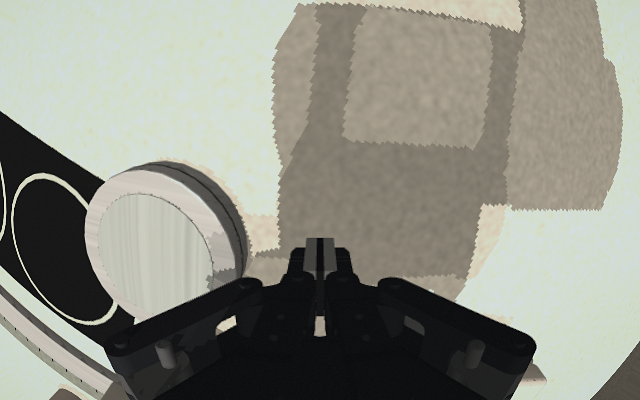

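Request:
{"method": "play_rows", "body": {
  "steps": [
    [1,0,-0.3,0,0],
    [1,0,-0.3,0,0],
    [1,0,-0.25,0,0],
    [1,0,-0.25,0,0],
    [1,0,-0.25,0,0],
    [1,0,-0.25,0,0],
    [1,0,-0.25,0,0],
    [1,0,-0.25,0,0],
    [1,0,-0.25,0,0],
    [1,0,0,0,0]
  ]
}}

```text
clock: 20.1
position: [0.4428, 0.2445, 0.0877]
ee_rot: [0.683, -0.183, 0.683, 0.183]
contact_force: [0.3, 1.2, 0.2]
width: -0.0001
```

```bash
python3 - <<'E'
from h import *
st()
p,d,c=look("wrist",["dish"],"w11.png");look("side",["dish"],"d11.png");look("scene",["dish"])
E
```

```text
t 20.1 pos [0.4428 0.2445 0.0877] yaw_toolY 120.01 F [0.31 1.25 0.18] w -0.0001 q [ 0.37  0.4   1.95 -0.    0.79 -1.73]
wrist dish 0.97 [0.4704 0.1912 0.0024]
side dish 0.68 [ 4.379e-01 -3.181e-01 -3.000e-04]
side dish 0.59 [0.4729 0.187  0.0034]
scene dish 0.72 [ 0.4703  0.19   -0.0015]
scene dish 0.61 [ 0.4469 -0.3195 -0.0029]
scene dish 0.55 [ 0.5569 -0.3309  0.0024]
```

View pics/w11.png

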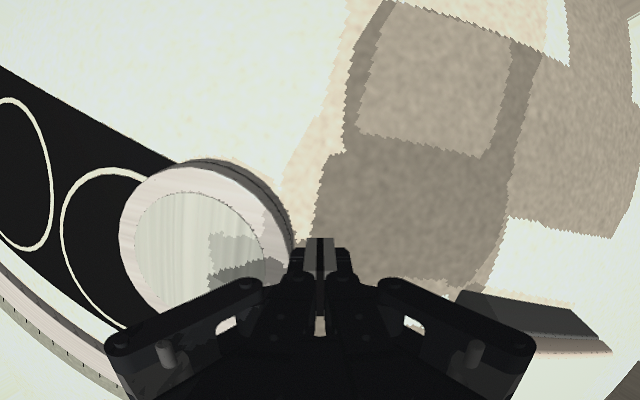

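Request:
{"method": "play_rows", "body": {
  "steps": [
    [1,0,-0.2,-0.04,0],
    [1,0,-0.25,-0.04,0],
    [1,0,-0.25,-0.04,0],
    [1,0,-0.25,0,0],
    [1,0,-0.25,0,0],
    [1,0,-0.25,0,0],
    [1,0,-0.1,0,0],
    [1,0,0,0,0]
  ]
}}

```text
clock: 21.2
position: [0.4629, 0.203, 0.0879]
ee_rot: [0.683, -0.183, 0.683, 0.183]
contact_force: [0.3, -1.5, -0.2]
width: 0.0001
```

```bash
python3 - <<'E'
from h import *
st()
p,d,c=look("wrist",["dish","ring"],"w12.png");look("side",["dish"],"d12.png");look("scene",["dish"],"s12.png")
E
```

```text
t 21.2 pos [0.4629 0.203  0.0879] yaw_toolY 119.99 F [ 0.26 -1.49 -0.19] w 0.0001 q [ 0.28  0.4   1.95 -0.    0.79 -1.82]
wrist dish 0.68 [0.497  0.1496 0.0015]
wrist ring 0.83 [0.5291 0.0123 0.0053]
side dish 0.98 [4.926e-01 1.504e-01 2.000e-04]
side dish 0.83 [ 0.5571 -0.3295 -0.0019]
side dish 0.59 [ 0.4515  0.4111 -0.0036]
side dish 0.57 [ 0.4384 -0.3217 -0.0018]
scene dish 0.79 [ 0.447  -0.3212 -0.0019]
scene dish 0.66 [ 0.5553 -0.3325  0.0008]
scene dish 0.6 [0.4947 0.1505 0.0025]
```

Request:
{"method": "play_rows", "body": {
  "steps": [
    [1,0,0.5,0,0],
    [1,-1,0.3,0,0],
    [0.3,-1,0,0,0.5],
    [0.3,0,0,0,1],
    [0.3,0,0,0,1],
    [0.3,0,0,0,1],
    [0.3,0,0,0,1],
    [0.3,0,0,0,1],
    [0.3,0,0,0,1],
    [0.3,0,0,0,1],
    [0.3,0,0,0,0]
  ]
}}

```text
clock: 22.65
position: [0.4496, 0.2251, 0.1478]
ee_rot: [0.701, 0.092, 0.701, -0.092]
contact_force: [-0.6, -0.0, -0.3]
width: 0.0602
```

```bash
python3 - <<'E'
from h import *
look("wrist",["dish","ring"],"w13.png");look("side",["dish"],"d13.png");look("scene",["dish","ring"],"s13.png")
go(0.422,0.169,0.082)
E
```

```text
wrist dish 0.94 [0.4943 0.1508 0.0018]
wrist dish 0.62 [ 5.602e-01 -3.314e-01 -2.000e-04]
wrist ring 0.6 [ 0.5393 -0.1306 -0.0011]
side dish 0.93 [0.4966 0.1464 0.0036]
side dish 0.9 [ 0.4376 -0.3188 -0.0012]
side dish 0.61 [ 0.5596 -0.3289  0.0014]
side dish 0.15 [0.6341 0.2804 0.0511]
scene dish 0.9 [ 0.4453 -0.3229 -0.0017]
scene dish 0.75 [ 0.5543 -0.3295  0.0024]
scene dish 0.45 [ 0.523   0.1395 -0.0022]
scene ring 0.97 [ 5.400e-01 -1.314e-01  2.000e-04]
scene ring 0.97 [ 0.5231  0.138  -0.0023]
scene ring 0.84 [ 5.314e-01  8.100e-03 -2.000e-04]
t 23.05 pos [0.4502 0.2244 0.1478] yaw_toolY 75.06 F [-0.14  0.34  0.71] w 0.0596 q [ 0.32  0.31  1.89 -0.    0.94 -0.99]
tool shift /0.03: [ 2.19 -2.03 -0.43]
```

View pics/d13.png

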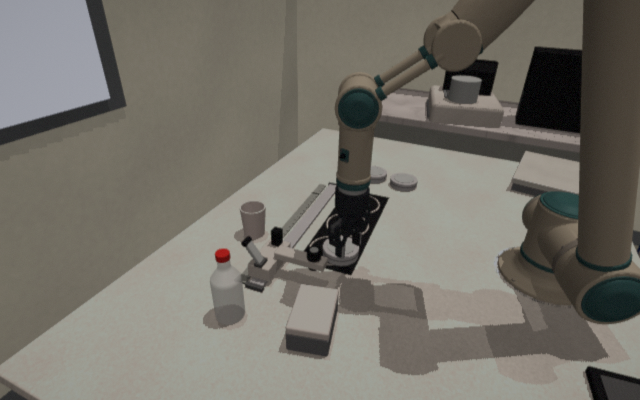

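Request:
{"method": "play_rows", "body": {
  "steps": [
    [0.3,0,-0.7,-0.45,0],
    [0.3,0,-0.7,0,0],
    [0.3,0,-0.63,0,0],
    [0.3,0.8,0,0,0],
    [0.3,0.8,0,0,0],
    [0.3,0.6,0,0,0],
    [0.3,0,0,0,0]
  ]
}}

```text
clock: 23.75
position: [0.4201, 0.1685, 0.0801]
ee_rot: [0.699, 0.092, 0.703, -0.093]
contact_force: [-0.3, 0.0, 0.3]
width: 0.0597
```

```bash
python3 - <<'E'
from h import *
s,R=st()
D=np.array([.4945,.1495,0])-s["position"];print("dish in tool y,z",(R.T@D*1000).round(1))
C=np.array([.5235,.1415,0])-s["position"];print("ring in tool y,z",(R.T@C*1000).round(1))
look("side",["dish"],"d14.png")
cv2.imwrite("pics/c14.png",cv2.resize(cv2.imread("pics/d14.png")[170:290,250:420],None,fx=4,fy=4,interpolation=3))
E
```

```text
t 23.75 pos [0.4201 0.1685 0.0801] yaw_toolY 75.02 F [-0.29  0.04  0.32] w 0.0597 q [ 0.23  0.35  2.07 -0.    0.73 -1.08]
dish in tool y,z [79.8  1.1 77.2]
ring in tool y,z [ 79.6   0.9 107.2]
side dish 0.93 [ 0.4357 -0.3209 -0.0015]
side dish 0.85 [0.4927 0.147  0.0009]
```

View pics/c14.png

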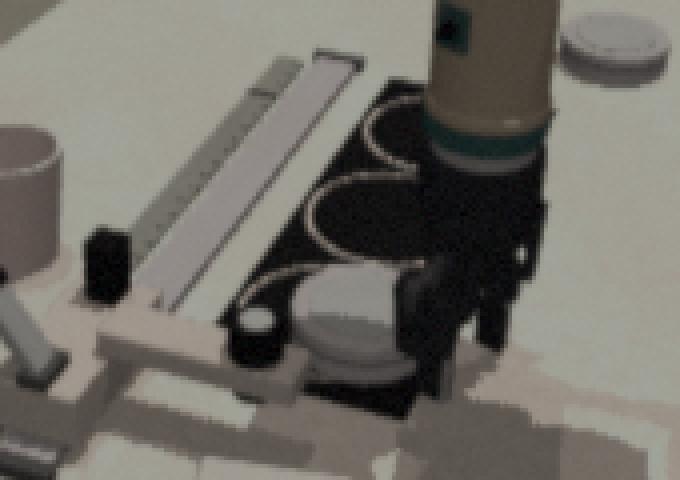

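Request:
{"method": "play_rows", "body": {
  "steps": [
    [0.3,0,0,0.3,0],
    [0.3,0,0,0.3,0],
    [0.3,0,0,0.25,0],
    [0.3,0,0,0.25,0],
    [0.3,0,0,0.25,0],
    [0.3,0,0,0.25,0],
    [0.3,0,0,0.2,0],
    [0.3,0,0,0.1,0],
    [0.3,0,0,0,0]
  ]
}}

```text
clock: 24.75
position: [0.4774, 0.154, 0.0818]
ee_rot: [0.701, 0.092, 0.701, -0.092]
contact_force: [-1.4, -0.3, 0.3]
width: 0.0601
```

```bash
python3 - <<'E'
from h import *
s,R=st()
look("side",["dish"],"d15.png");look("scene",["dish"],"s15.png");
a=cv2.imread("pics/d15.png")[170:290,250:420];b=cv2.imread("pics/s15.png")[150:270,270:440]
cv2.imwrite("pics/c15.png",cv2.resize(np.hstack([a,b]),None,fx=2.3,fy=2.3,interpolation=3))
E
```

```text
t 24.75 pos [0.4774 0.154  0.0818] yaw_toolY 75.02 F [-1.4  -0.27  0.32] w 0.0601 q [ 0.17  0.4   1.97 -0.    0.77 -1.14]
side dish 0.94 [0.5226 0.139  0.003 ]
side dish 0.85 [ 0.5577 -0.3307  0.0013]
side dish 0.61 [ 0.4379 -0.3184 -0.001 ]
scene dish 0.95 [ 0.446  -0.3223  0.0011]
scene dish 0.76 [ 0.5561 -0.3322  0.0007]
scene dish 0.7 [5.234e-01 1.416e-01 1.000e-04]
```

View pics/c15.png

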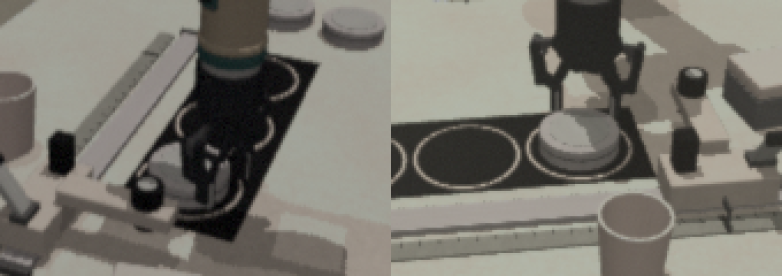

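Request:
{"method": "play_rows", "body": {
  "steps": [
    [0.3,0,0,-0.5,0],
    [0.3,0,0,-0.8,0],
    [0.3,-1,0,0,0],
    [0.3,-1,0,0,1],
    [0.3,-1,0,0,1],
    [0.3,0,0,0,1],
    [0.3,0,0,0,1],
    [0.3,0,0,0,1],
    [0.3,0,0,0,1],
    [0.3,0,0,0,1],
    [0.3,0,0,0,1],
    [0.3,0,0,0,1],
    [0.3,0,0,0,1],
    [0.3,0,0,0,1],
    [0.3,0,0,0,0.75],
    [0.3,0,0,0,0]
  ]
}}

```text
clock: 26.55
position: [0.4377, 0.1645, 0.1717]
ee_rot: [0.519, 0.479, 0.52, -0.48]
contact_force: [-0.2, -0.0, 0.3]
width: 0.0595
```

```bash
python3 - <<'E'
from h import *
go(0.5628,-0.410)
look("side",["dish"]);look("scene",["dish"]);
E
```

```text
t 26.55 pos [0.4377 0.1645 0.1717] yaw_toolY 4.57 F [-0.24 -0.04  0.33] w 0.0595 q [ 0.21  0.24  1.93 -0.    0.98  0.13]
tool shift /0.03: [ 0.    2.63 19.42]
side dish 0.73 [0.5215 0.1387 0.0053]
side dish 0.62 [ 0.4378 -0.3212 -0.003 ]
side dish 0.42 [ 0.5561 -0.3308  0.0015]
side dish 0.42 [ 0.6328  0.4527 -0.0033]
scene dish 0.92 [ 0.4484 -0.3211 -0.0021]
scene dish 0.84 [5.232e-01 1.420e-01 4.000e-04]
scene dish 0.79 [ 0.5613 -0.3325  0.0015]
```

Request:
{"method": "play_rows", "body": {
  "steps": [
    [0.3,0,0.13,0.97,0],
    [0.3,0,0.13,0.97,0],
    [0.3,0,0.13,0.97,0],
    [0.3,0,0.13,0.97,0],
    [0.3,0,0.13,0.97,0],
    [0.3,0,0.13,0.97,0],
    [0.3,0,0.13,0.97,0],
    [0.3,0,0.13,0.97,0],
    [0.3,0,0.13,0.97,0],
    [0.3,0,0.13,0.97,0],
    [0.3,0,0.13,0.97,0],
    [0.3,0,0.13,0.97,0],
    [0.3,0,0.13,0.97,0],
    [0.3,0,0.13,0.97,0],
    [0.3,0,0.13,0.97,0],
    [0.3,0,0.13,0.97,0],
    [0.3,0,0.13,0.97,0],
    [0.3,0,0.13,0.97,0],
    [0.3,0,0.13,0.97,0],
    [0.3,0,0.13,0.97,0]
  ]
}}

```text
clock: 28.75
position: [0.5627, -0.4107, 0.1716]
ee_rot: [0.519, 0.48, 0.52, -0.48]
contact_force: [0.5, -0.1, -0.1]
width: 0.06
```

Request:
{"method": "play_rows", "body": {
  "steps": [
    [0.3,0,0,0,0]
  ]
}}

```text
clock: 28.85
position: [0.5632, -0.4137, 0.1714]
ee_rot: [0.52, 0.48, 0.518, -0.481]
contact_force: [1.2, 0.1, 0.3]
width: 0.0601
```

```bash
python3 - <<'E'
from h import *
look("wrist",["dish","ring"],"w16.png");look("side",["dish"]);look("scene",["dish"]);
s,R=st()
for n,P in(("d",[.5575,-.331,0]),("rb",[.530,.0068,0]),("ra",[.5365,-.1292,0])):print(n,(R.T@(np.array(P)-s["position"])*1000).round(1))
E
```

```text
wrist dish 0.64 [ 0.5581 -0.3256 -0.003 ]
wrist dish 0.6 [ 0.4447 -0.3173 -0.0063]
wrist ring 0.46 [ 0.5608 -0.3266 -0.0022]
side dish 0.95 [ 0.5567 -0.3294  0.0007]
side dish 0.87 [0.525  0.1405 0.    ]
side dish 0.7 [ 0.4405 -0.3188 -0.0028]
scene dish 0.65 [ 0.4462 -0.322  -0.0028]
scene dish 0.61 [0.5228 0.1426 0.0008]
scene dish 0.59 [ 0.556  -0.33    0.0022]
t 29.2 pos [ 0.5626 -0.4085  0.1721] yaw_toolY 4.6 F [ 0.91 -0.32  0.81] w 0.0601 q [-0.73  0.54  1.41  0.    1.19 -0.81]
d [172.1   1.2 -77.6]
rb [ 172.2    0.8 -416.6]
ra [ 172.2   -3.6 -280.5]
```

View pics/w16.png

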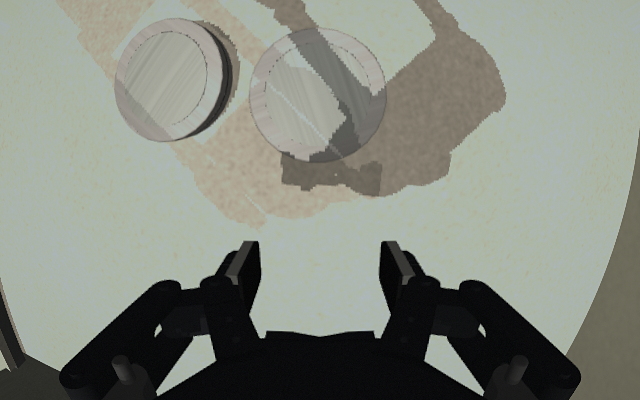

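Request:
{"method": "play_rows", "body": {
  "steps": [
    [0.3,0.8,0,0,0],
    [0.3,0.8,0,0,0],
    [0.3,0.8,0,0,0],
    [0.3,0.6,0,0,0],
    [0.3,0,0,0,0],
    [0.3,0,0,-0.3,0],
    [0.3,0,0,-0.3,0],
    [0.3,0,0,-0.3,0],
    [0.3,0,0,-0.3,0],
    [0.3,0,0,-0.3,0],
    [0.3,0,0,-0.3,0],
    [0.3,0,0,-0.3,0],
    [0.3,0,0,-0.3,0],
    [0.3,0,0,-0.3,0],
    [0.3,0,0,-0.3,0],
    [0.3,0,0,0,0]
  ]
}}

```text
clock: 30.8
position: [0.5552, -0.3179, 0.0817]
ee_rot: [0.519, 0.48, 0.52, -0.479]
contact_force: [0.3, -0.2, 1.4]
width: 0.0596
```

```bash
python3 - <<'E'
from h import *
look("wrist",["dish"],"w17.png");look("side",["dish"]);look("scene",["dish"]);
s,R=st()
for n,P in(("rb",[.530,.0068,0]),("ra",[.5365,-.1292,0])):print(n,(R.T@(np.array(P)-s["position"])*1000).round(1))
E
```

```text
wrist dish 0.74 [ 0.4428 -0.32   -0.0069]
wrist dish 0.73 [ 0.5561 -0.2726 -0.    ]
side dish 0.74 [0.5225 0.1389 0.003 ]
side dish 0.73 [ 4.391e-01 -3.203e-01 -4.000e-04]
side dish 0.63 [ 0.5538 -0.2688 -0.0011]
scene dish 0.96 [ 0.5526 -0.2681  0.0039]
scene dish 0.71 [ 0.4482 -0.3222 -0.0022]
scene dish 0.65 [ 5.252e-01  1.437e-01 -3.000e-04]
t 31.1 pos [ 0.5549 -0.3194  0.0811] yaw_toolY 4.52 F [-0.61 -0.09  0.39] w 0.0597 q [-0.63  0.56  1.65  0.    0.94 -0.71]
rb [  81.7    1.  -327. ]
ra [  81.4   -3.2 -191. ]
```

View pics/w17.png

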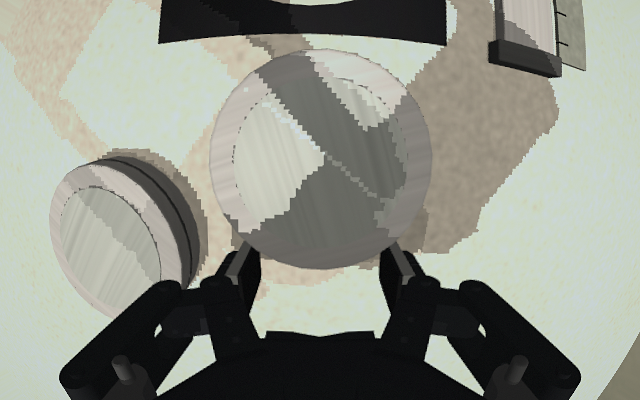

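Request:
{"method": "play_rows", "body": {
  "steps": [
    [0.3,0,0,-0.3,0],
    [0.3,0,0,-0.45,0],
    [0.3,0,0,-0.5,0],
    [0.3,0,0,-0.5,0],
    [0.3,0,0,-0.5,0],
    [0.3,0,0,-0.5,0],
    [0.3,0,0,-0.5,0],
    [0.3,0,0,-0.5,0],
    [0.3,0,0,-0.5,0],
    [0.3,0,0,-0.5,0],
    [0.3,0,0,-0.5,0],
    [0.3,0,0,-0.5,0],
    [0.3,0,0,-0.5,0],
    [0.3,0,0,-0.5,0],
    [0.3,0,0,-0.5,0],
    [0.3,0,0,-0.5,0],
    [0.3,0,0,-0.45,0],
    [0.3,0,0,-0.3,0],
    [0.3,0,0,-0.2,0],
    [0.3,0,0,0,0]
  ]
}}

```text
clock: 33.1
position: [0.5348, -0.0588, 0.0819]
ee_rot: [0.519, 0.48, 0.52, -0.48]
contact_force: [-0.3, -0.1, -0.2]
width: 0.0598
```

```bash
python3 - <<'E'
from h import *
look("wrist",["dish","ring"],"w18.png");look("side",["dish"]);look("scene",["dish"]);
s,R=st()
for n,P in(("rb",[.530,.0068,0]),):print(n,(R.T@(np.array(P)-s["position"])*1000).round(1))
E
```

```text
wrist dish 0.64 [ 0.5339 -0.0088 -0.001 ]
wrist ring 0.84 [ 0.5398 -0.1313 -0.0019]
side dish 0.96 [ 5.322e-01 -6.300e-03 -5.000e-04]
side dish 0.87 [ 4.374e-01 -3.201e-01 -4.000e-04]
side dish 0.7 [0.5258 0.1396 0.0019]
scene dish 0.82 [0.5199 0.1396 0.    ]
scene dish 0.74 [ 0.5313 -0.008   0.0039]
scene dish 0.7 [ 0.4503 -0.3203 -0.0025]
scene dish 0.17 [0.6306 0.3195 0.0539]
t 33.45 pos [ 0.5349 -0.0601  0.0819] yaw_toolY 4.49 F [ 0.28  0.05 -0.58] w 0.0604 q [-0.24  0.44  1.89 -0.    0.82 -0.32]
rb [ 81.9   0.3 -67.1]
```

View pics/w18.png

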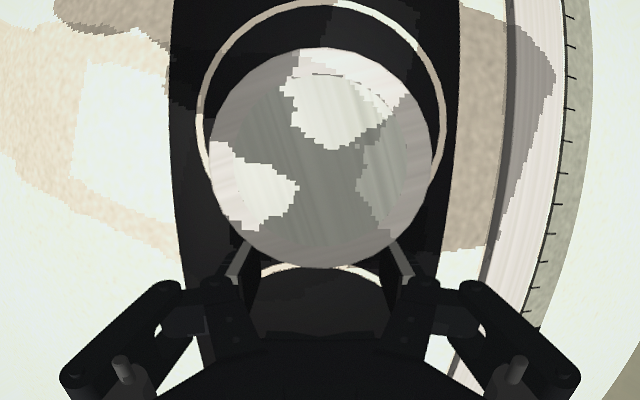

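Request:
{"method": "play_rows", "body": {
  "steps": [
    [0.3,0,0,-0.2,0],
    [0.3,0,0,-0.2,0],
    [0.3,0,0,-0.13,0],
    [0.3,0,0,0,0],
    [0.3,0,0,0,0]
  ]
}}

```text
clock: 33.95
position: [0.5335, -0.0434, 0.0819]
ee_rot: [0.519, 0.48, 0.52, -0.48]
contact_force: [-0.2, -0.2, -0.6]
width: 0.0598
```

```bash
python3 - <<'E'
from h import *
look("wrist",["dish","ring"],"w19.png");look("side",["dish"]);look("scene",["dish"]);
s,R=st()
E
```

```text
wrist dish 0.72 [ 0.5339  0.0048 -0.0036]
side dish 0.78 [ 0.4367 -0.3222 -0.004 ]
side dish 0.75 [0.5253 0.1424 0.0031]
side dish 0.63 [ 0.5307  0.0064 -0.0013]
scene dish 0.91 [ 0.4471 -0.323   0.    ]
scene dish 0.87 [ 0.5272  0.1397 -0.0024]
scene dish 0.66 [0.5317 0.0049 0.0018]
t 34.3 pos [ 0.5337 -0.044   0.0819] yaw_toolY 4.52 F [ 0.08 -0.67  0.45] w 0.0597 q [-0.21  0.44  1.89 -0.    0.81 -0.29]
```

View pics/w19.png

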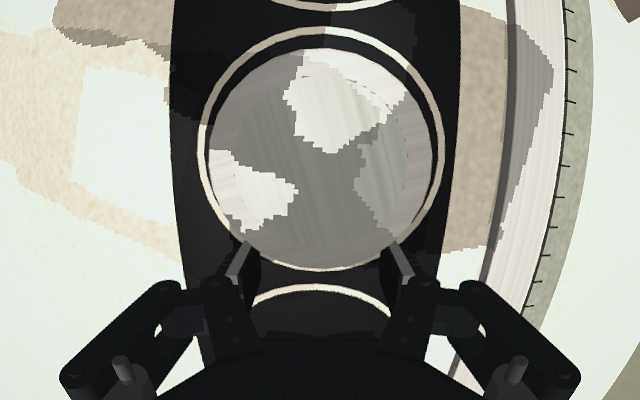

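Request:
{"method": "play_rows", "body": {
  "steps": [
    [0.3,0,0,0.5,0],
    [0.3,0,0,0.8,0],
    [0.3,-1,0,0,0],
    [0.3,-1,0,0,0],
    [0.3,-1,0,0,1],
    [0.3,0,0,0,1],
    [0.3,0,0,0,1],
    [0.3,0,0,0,1],
    [0.3,0,0,0,1],
    [0.3,0,0,0,0.13],
    [0.3,0,0,0,0]
  ]
}}

```text
clock: 35.4
position: [0.5368, -0.0835, 0.1719]
ee_rot: [-0.374, -0.6, -0.374, 0.6]
contact_force: [-0.2, -0.3, -0.0]
width: 0.0599
```

```bash
python3 - <<'E'
from h import *
go(0.407,-0.392)
look("wrist",["dish","ring"],"w20.png")
E
```

```text
t 35.4 pos [ 0.5368 -0.0835  0.1719] yaw_toolY -26.18 F [-0.24 -0.26 -0.04] w 0.0599 q [-0.28  0.34  1.77 -0.    1.03  0.17]
tool shift /0.03: [ 0.    0.65 11.14]
wrist dish 0.7 [ 0.5325  0.005  -0.0012]
wrist ring 0.62 [ 0.538  -0.1284 -0.0008]
```

View pics/w20.png

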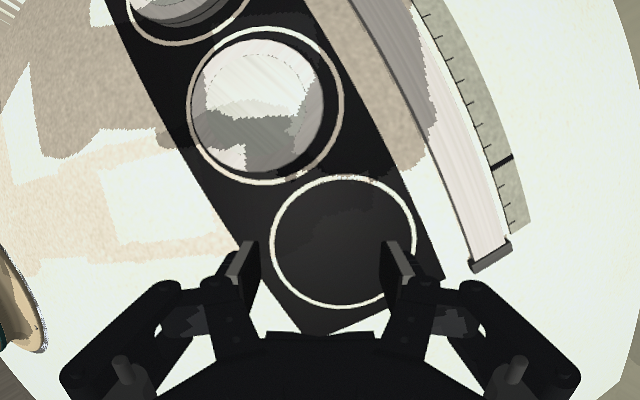

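Request:
{"method": "play_rows", "body": {
  "steps": [
    [0.3,0,0.05,0.93,0],
    [0.3,0,0.05,0.93,0],
    [0.3,0,0.05,0.93,0],
    [0.3,0,0.05,0.93,0],
    [0.3,0,0.05,0.93,0],
    [0.3,0,0.06,0.93,0],
    [0.3,0,0.06,0.93,0],
    [0.3,0,0.06,0.93,0],
    [0.3,0,0.06,0.93,0],
    [0.3,0,0.05,0.93,0],
    [0.3,0,0.05,0.93,0],
    [0.3,0,0.06,0.93,0],
    [0.3,0,0,0,0],
    [0.3,0,0,0,0]
  ]
}}

```text
clock: 36.95
position: [0.4059, -0.3919, 0.1717]
ee_rot: [0.373, 0.601, 0.373, -0.601]
contact_force: [0.7, 0.4, -0.2]
width: 0.0601
```

```bash
python3 - <<'E'
from h import *
look("wrist",["dish","ring"],"w21.png");look("side",["dish"]);look("scene",["dish"]);
s,R=st()
for n,P in(("d",[.4425,-.3205,0]),("ra",[.537,-.1295,0])):print(n,(R.T@(np.array(P)-s["position"])*1000).round(1))
E
```

```text
wrist dish 0.73 [ 0.4412 -0.3197 -0.0043]
side dish 0.71 [0.5315 0.008  0.0011]
side dish 0.62 [0.5245 0.1402 0.0036]
side dish 0.59 [ 0.4382 -0.3226 -0.0009]
scene dish 0.79 [ 5.224e-01  1.415e-01 -2.000e-04]
scene dish 0.61 [ 0.4486 -0.3225 -0.003 ]
scene dish 0.6 [0.5295 0.007  0.0035]
t 37.3 pos [ 0.4065 -0.391   0.172 ] yaw_toolY -26.18 F [-0.31 -0.65  0.23] w 0.0595 q [-0.89  0.36  1.73  0.    1.05 -0.43]
d [172.    1.2 -79.1]
ra [ 172.     1.7 -292.2]
```

View pics/w21.png

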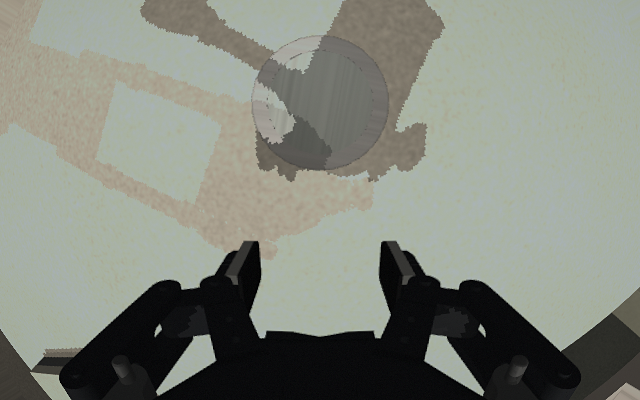

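Request:
{"method": "play_rows", "body": {
  "steps": [
    [0.3,0.8,0.05,0,0],
    [0.3,0.8,0,0,0],
    [0.3,0.8,0,0,0],
    [0.3,0.6,0,0,0],
    [0.3,0,0,0,0],
    [0.3,0,0,-0.3,0],
    [0.3,0,0,-0.3,0],
    [0.3,0,0,-0.3,0],
    [0.3,0,0,-0.4,0],
    [0.3,0,0,-0.5,0],
    [0.3,0,0,-0.5,0],
    [0.3,0,0,-0.5,0],
    [0.3,0,0,-0.5,0],
    [0.3,0,0,-0.5,0],
    [0.3,0,0,-0.5,0],
    [0.3,0,0,-0.5,0],
    [0.3,0,0,-0.5,0],
    [0.3,0,0,-0.5,0],
    [0.3,0,0,-0.3,0],
    [0.3,0,0,0,0]
  ]
}}

```text
clock: 39.3
position: [0.4887, -0.2264, 0.0815]
ee_rot: [0.373, 0.6, 0.374, -0.6]
contact_force: [-0.2, 0.6, 0.7]
width: 0.0597
```

```bash
python3 - <<'E'
from h import *
look("wrist",["dish","ring"],"w22.png");look("side",["dish"]);look("scene",["dish"]);
s,R=st()
for n,P in(("ra",[.537,-.1295,0]),):print(n,(R.T@(np.array(P)-s["position"])*1000).round(1))
E
```

```text
wrist dish 0.78 [ 0.5113 -0.1796 -0.0059]
wrist ring 0.78 [ 0.539  -0.1286  0.0011]
side dish 0.92 [ 0.5308  0.0088 -0.0029]
side dish 0.79 [0.5247 0.1409 0.0026]
side dish 0.63 [ 0.5087 -0.1804 -0.0019]
side dish 0.51 [0.6668 0.3253 0.1052]
scene dish 0.97 [ 0.5176 -0.1837 -0.0024]
scene dish 0.73 [0.5329 0.0046 0.002 ]
scene dish 0.62 [ 0.5215  0.1394 -0.0019]
t 39.65 pos [ 0.4882 -0.2286  0.0817] yaw_toolY -26.3 F [ 1.07 -0.98  0.21] w 0.0597 q [-0.57  0.44  1.88  0.    0.82 -0.11]
ra [ 8.170e+01 -1.000e-01 -1.104e+02]
```

View pics/w22.png

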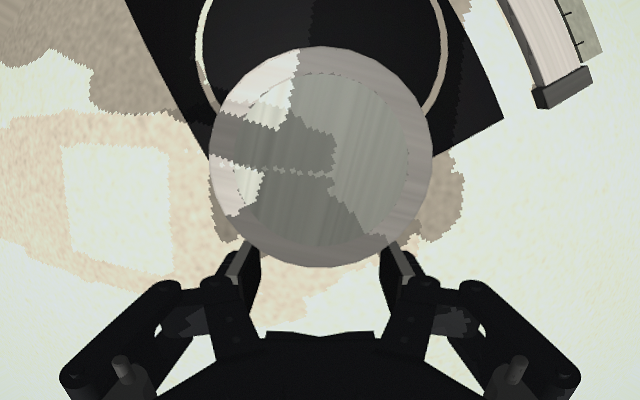

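Request:
{"method": "play_rows", "body": {
  "steps": [
    [0.3,0,0,-0.3,0],
    [0.3,0,0,-0.3,0],
    [0.3,0,0,-0.3,0],
    [0.3,0,0,-0.3,0],
    [0.3,0,0,-0.3,0],
    [0.3,0,0,-0.25,0],
    [0.3,0,0,-0.15,0],
    [0.3,0,0,-0.05,0],
    [0.3,0,0,0,0],
    [0.3,0,0,0,0]
  ]
}}

```text
clock: 40.65
position: [0.5144, -0.1758, 0.082]
ee_rot: [0.373, 0.601, 0.373, -0.6]
contact_force: [0.6, 0.4, 0.1]
width: 0.0601
```

```bash
python3 - <<'E'
from h import *
look("wrist",["dish","ring"],"w23.png");look("side",["dish"]);look("scene",["dish"]);
s,R=st()
for n,P in(("ra",[.537,-.1295,0]),):print(n,(R.T@(np.array(P)-s["position"])*1000).round(1))
E
```

```text
wrist dish 0.59 [ 0.5381 -0.1285 -0.007 ]
side dish 0.97 [ 0.5317  0.0102 -0.0009]
side dish 0.88 [0.5267 0.1372 0.0009]
side dish 0.86 [ 0.5351 -0.1292 -0.0013]
scene dish 0.79 [ 0.5233  0.1427 -0.0008]
scene dish 0.76 [ 0.5432 -0.1298 -0.0021]
scene dish 0.65 [0.5313 0.0068 0.0036]
t 41.0 pos [ 0.5143 -0.1759  0.0819] yaw_toolY -26.27 F [-0.59 -0.33  0.19] w 0.0595 q [-0.46  0.45  1.87 -0.    0.82  0.  ]
ra [ 81.9  -0.2 -51.7]
```

View pics/w23.png

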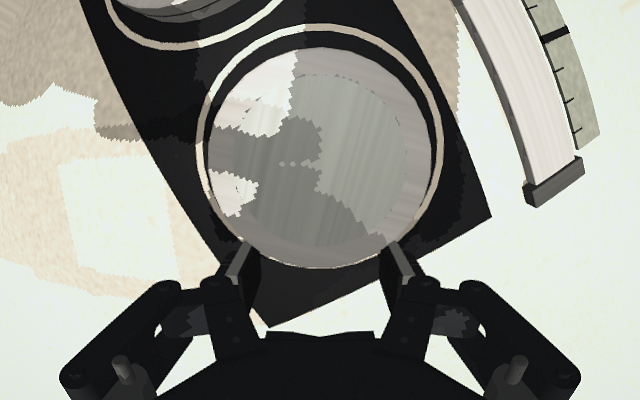

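Request:
{"method": "play_rows", "body": {
  "steps": [
    [0.3,0,0,0.5,0],
    [0.3,0,0,0.8,0],
    [0,-1,0,0,0],
    [0,-1,0,0,0],
    [0,-1,0,0,-1],
    [0,-1,0,0,-1],
    [0,-1,0,0,-1],
    [0,-0.4,0,0,-1],
    [0,0,0,0,-0.84],
    [0,0,0,0,0]
  ]
}}

```text
clock: 42.0
position: [0.4966, -0.2116, 0.2445]
ee_rot: [0.512, 0.488, 0.511, -0.488]
contact_force: [-0.3, -0.2, -0.1]
width: 0.0855
```

```bash
python3 - <<'E'
from h import *
go(0.637,0.2385)
p,d,c=look("wrist",["dish","ring"],"w24.png");look("scene",["dish","post"],"s24.png")
E
```

```text
t 42.0 pos [ 0.4966 -0.2116  0.2445] yaw_toolY 2.75 F [-0.34 -0.2  -0.11] w 0.0855 q [-0.53  0.26  1.68 -0.    1.2  -0.58]
tool shift /0.03: [-1.000e-02  5.390e+00 -1.476e+01]
wrist dish 0.72 [ 0.5404 -0.1295 -0.0049]
scene dish 0.8 [ 0.5228  0.1429 -0.0018]
scene dish 0.74 [0.531  0.0055 0.0015]
scene dish 0.59 [ 0.5331  0.0115 -0.0053]
scene dish 0.54 [0.524  0.1397 0.001 ]
scene post 0.65 [0.6377 0.2387 0.0825]
```

View pics/w24.png

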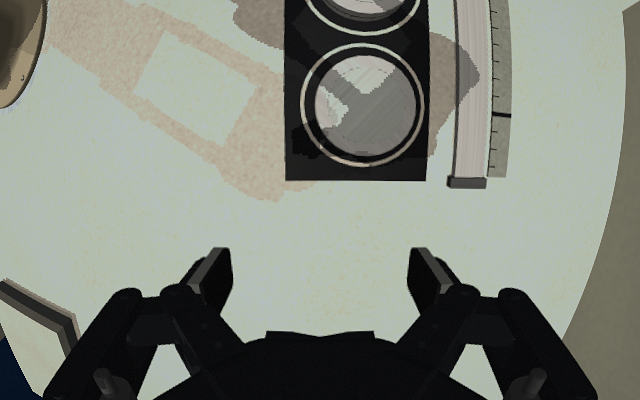

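Request:
{"method": "play_rows", "body": {
  "steps": [
    [0,0,0.36,-0.984,0],
    [0,0,0.36,-0.984,0],
    [0,0,0.36,-0.984,0],
    [0,0,0.36,-0.984,0],
    [0,0,0.36,-0.984,0],
    [0,0,0.36,-0.984,0],
    [0,0,0.36,-0.984,0],
    [0,0,0.36,-0.984,0],
    [0,0,0.36,-0.984,0],
    [0,0,0.36,-0.984,0],
    [0,0,0.36,-0.984,0],
    [0,0,0.36,-0.984,0],
    [0,0,0.36,-0.984,0],
    [0,0,0.36,-0.984,0],
    [0,0,0.36,-0.984,0],
    [0,0,0,0,0],
    [0,0,0,0,0]
  ]
}}

```text
clock: 44.0
position: [0.6371, 0.2399, 0.243]
ee_rot: [0.512, 0.487, 0.512, -0.488]
contact_force: [0.3, 0.3, -0.7]
width: 0.0854
```

```bash
python3 - <<'E'
from h import *
p,d,c=look("wrist",["dish","ring","post","lever_tip"],"w25.png")
go(0.637,0.2385,0.14)
E
```

```text
wrist dish 0.92 [ 5.339e-01  7.100e-03 -4.000e-04]
wrist dish 0.69 [0.5204 0.1408 0.0038]
wrist ring 0.67 [0.6336 0.2796 0.0501]
wrist post 0.81 [0.6381 0.2388 0.079 ]
wrist post 0.7 [0.6333 0.3247 0.054 ]
wrist lever_tip 0.86 [0.6658 0.326  0.1047]
t 44.25 pos [0.6372 0.2383 0.244 ] yaw_toolY 2.72 F [ 0.01 -0.03  0.27] w 0.0855 q [ 0.26  0.47  1.35 -0.    1.32  0.21]
tool shift /0.03: [ 3.47 -0.   -0.01]
```

View pics/w25.png

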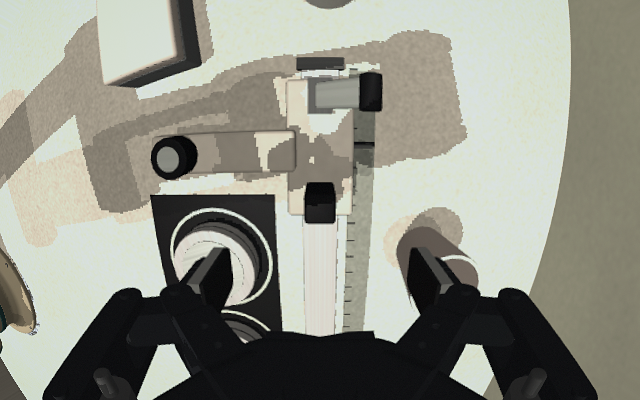

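Request:
{"method": "play_rows", "body": {
  "steps": [
    [0,0.9,0,0,0],
    [0,0.9,0,0,0],
    [0,0.9,0,0,0],
    [0,0.75,0,0,0],
    [0,0,0,0,0],
    [1,0,0,0,0],
    [1,0,0,0,0],
    [1,0,0,0,0],
    [1,0,0,0,0],
    [1,0,0,0,0]
  ],
  "newtons": 60
}}

```text
clock: 45.25
position: [0.6368, 0.2395, 0.1418]
ee_rot: [0.512, 0.488, 0.512, -0.488]
contact_force: [-1.5, 0.1, 5.3]
width: 0.023
```

Request:
{"method": "play_rows", "body": {
  "steps": [
    [1,0,0,0.2,0],
    [1,0,0,0.4,0],
    [1,0,0,0.5,0],
    [1,0,0,0.5,0],
    [1,0,0,0.5,0],
    [1,0,0,0.5,0],
    [1,0,0,0.5,0],
    [1,0,0,0.5,0],
    [1,0,0,0.5,0],
    [1,0,0,0.5,0],
    [1,0,0,0.5,0],
    [1,0,0,0.5,0],
    [1,0,0,0.5,0],
    [1,0,0,0.5,0],
    [1,0,0,0.5,0],
    [1,0,0,0.2,0],
    [1,0,0,0,0]
  ]
}}

```text
clock: 46.95
position: [0.6477, 0.0194, 0.1418]
ee_rot: [0.512, 0.487, 0.512, -0.488]
contact_force: [-2.4, -1.4, 6.5]
width: 0.0228
```

```bash
python3 - <<'E'
from h import *
st()
p,d,c=look("wrist",["dish","post","scan_mark"],"w26.png")
look("scene",["post","scan_mark","dish"],"s26.png")
E
```

```text
t 46.95 pos [0.6477 0.0194 0.1418] yaw_toolY 2.77 F [-2.37 -1.44  6.52] w 0.0228 q [-0.08  0.5   1.57 -0.    1.07 -0.12]
wrist dish 0.95 [0.5206 0.1434 0.0013]
wrist dish 0.87 [ 0.5327  0.0094 -0.001 ]
wrist post 0.65 [0.6472 0.0168 0.0769]
wrist post 0.33 [ 0.533   0.0086 -0.0016]
scene post 0.98 [0.6495 0.022  0.0844]
scene post 0.24 [0.4587 0.4083 0.0009]
scene post 0.23 [ 5.390e-01 -1.311e-01  2.000e-04]
scene scan_mark 0.93 [ 0.6554 -0.1231  0.0508]
scene dish 0.65 [0.5316 0.0049 0.0037]
scene dish 0.59 [0.5216 0.1409 0.    ]
```

View pics/s26.png

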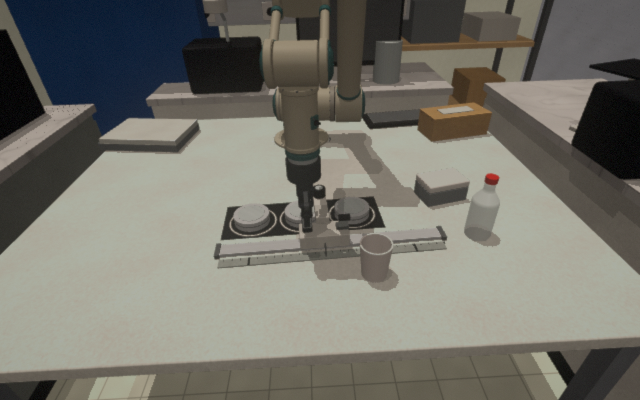

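Request:
{"method": "play_rows", "body": {
  "steps": [
    [1,0,0,0.2,0],
    [1,0,0,0.4,0],
    [1,0,0,0.5,0],
    [1,0,0,0.5,0],
    [1,0,0,0.5,0],
    [1,0,0,0.5,0],
    [1,0,0,0.5,0],
    [1,0,0,0.5,0],
    [1,0,0,0.5,0],
    [1,0,0,0.5,0],
    [1,0,0,0.5,0],
    [1,0,0,0.5,0],
    [1,0,0,0.3,0],
    [1,0,0,0.1,0],
    [1,0,0,0,0],
    [1,0,0,0,0]
  ]
}}

```text
clock: 48.95
position: [0.6565, -0.1599, 0.1419]
ee_rot: [0.513, 0.487, 0.512, -0.488]
contact_force: [-2.3, -1.0, 5.6]
width: 0.023
```

```bash
python3 - <<'E'
from h import *
st()
p,d,c=look("wrist",["post","scan_mark"],"w27.png")
cv2.imwrite("pics/c27.png",cv2.resize(p[110:230,340:440,::-1],(500,600),interpolation=0))
u=392
for v in range(146,176,1): print(v,p[v,u,0],fish(c,u,v,d[v,u]).round(4))
E
```

```text
t 48.95 pos [ 0.6565 -0.1599  0.1419] yaw_toolY 2.79 F [-2.32 -1.01  5.64] w 0.023 q [-0.34  0.54  1.5  -0.    1.1  -0.39]
wrist post 0.67 [ 0.6596 -0.1608  0.0753]
wrist scan_mark 0.8 [ 0.6529 -0.1262  0.0505]
146 121 [ 0.7035 -0.1083  0.0038]
147 121 [ 0.7038 -0.109   0.0031]
148 122 [ 0.7041 -0.1099  0.0019]
149 121 [ 0.7041 -0.1105  0.0023]
150 120 [ 0.7038 -0.1111  0.0035]
151 118 [ 0.7038 -0.1117  0.0039]
152 114 [ 0.7037 -0.1124  0.0044]
153 114 [ 0.704  -0.1132  0.0035]
154 113 [ 0.7042 -0.1139  0.0028]
155 116 [ 0.7041 -0.1145  0.0036]
156 109 [ 0.7045 -0.1154  0.0023]
157 82 [ 0.7043 -0.1159  0.0035]
158 44 [ 0.702  -0.1154  0.013 ]
159 38 [ 0.7006 -0.1153  0.0191]
160 40 [ 0.6996 -0.1153  0.0232]
161 45 [ 0.698 -0.115  0.03 ]
162 66 [ 0.6981 -0.1156  0.0299]
163 70 [ 0.6979 -0.1161  0.0308]
164 69 [ 0.6982 -0.1169  0.0295]
165 70 [ 0.6982 -0.1175  0.03  ]
166 68 [ 0.6981 -0.118   0.0305]
167 41 [ 0.7049 -0.1229  0.0036]
168 115 [ 0.7051 -0.1237  0.003 ]
169 120 [ 0.7052 -0.1244  0.0031]
170 120 [ 0.7051 -0.125   0.0038]
171 120 [ 0.7054 -0.1259  0.0026]
172 121 [ 0.7053 -0.1264  0.0036]
173 121 [ 0.7055 -0.1272  0.0031]
174 121 [ 0.7054 -0.1279  0.0036]
175 121 [ 0.7057 -0.1287  0.0027]
```

View pics/c27.png

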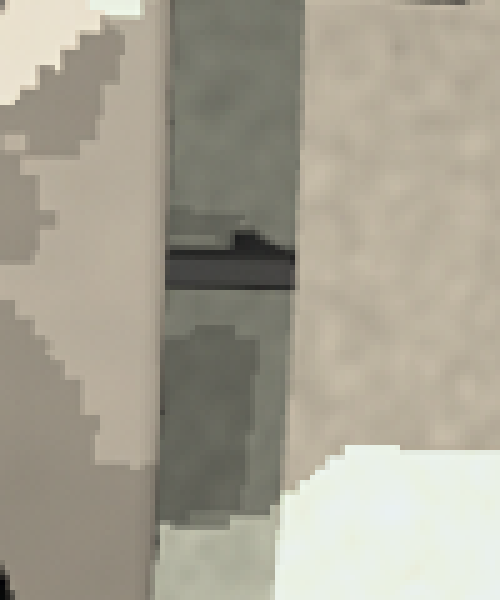

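Request:
{"method": "play_rows", "body": {
  "steps": [
    [1,0,0,0.07,0],
    [1,0,0,0.07,0],
    [1,0,0,0,0],
    [1,0,0,0,0]
  ]
}}

```text
clock: 49.5
position: [0.6567, -0.1631, 0.1418]
ee_rot: [0.512, 0.488, 0.512, -0.488]
contact_force: [-2.9, 1.1, 5.3]
width: 0.0226
```

```bash
python3 - <<'E'
from h import *
st()
p,d,c=look("wrist",[],"w28.png")
u=392
for v in range(146,176,1): print(v,p[v,u,0],fish(c,u,v,d[v,u]).round(4)[1:])
look("scene",["scan_mark","lever_pivot","post"],"s28.png")
cv2.imwrite("pics/c28.png",np.hstack([cv2.resize(p[110:230,340:440,::-1],(380,456),interpolation=0),cv2.resize(cv2.imread("pics/s28.png")[220:280,210:260],(380,456),interpolation=0)]))
E
```

```text
t 49.5 pos [ 0.6567 -0.1631  0.1418] yaw_toolY 2.79 F [-2.91  1.07  5.35] w 0.0226 q [-0.35  0.54  1.5   0.    1.1  -0.4 ]
146 120 [-0.1114  0.0023]
147 116 [-0.1121  0.0025]
148 114 [-0.1126  0.0041]
149 114 [-0.1134  0.0031]
150 114 [-0.1142  0.0026]
151 114 [-0.1148  0.0033]
152 117 [-0.1156  0.0019]
153 120 [-0.1162  0.0035]
154 122 [-0.117   0.0024]
155 102 [-0.1177  0.0018]
156 61 [-0.1182  0.0035]
157 29 [-0.119   0.0033]
158 40 [-0.1184  0.0128]
159 41 [-0.1185  0.0172]
160 41 [-0.1183  0.0237]
161 37 [-0.1183  0.0285]
162 65 [-0.1186  0.0302]
163 69 [-0.1192  0.0306]
164 70 [-0.1199  0.0299]
165 69 [-0.1205  0.0302]
166 76 [-0.121   0.0306]
167 123 [-0.1258  0.0041]
168 121 [-0.1265  0.0043]
169 121 [-0.1274  0.0033]
170 122 [-0.1281  0.0034]
171 120 [-0.1289  0.0029]
172 120 [-0.1295  0.0033]
173 120 [-0.1302  0.0035]
174 121 [-0.1309  0.0033]
175 123 [-0.1316  0.0031]
scene scan_mark 0.72 [ 0.6555 -0.126   0.0482]
scene lever_pivot 0.89 [ 0.6502 -0.0825  0.0555]
scene post 0.88 [ 0.6593 -0.1618  0.0788]
scene post 0.54 [ 0.5391 -0.1294 -0.0017]
```

View pics/c28.png

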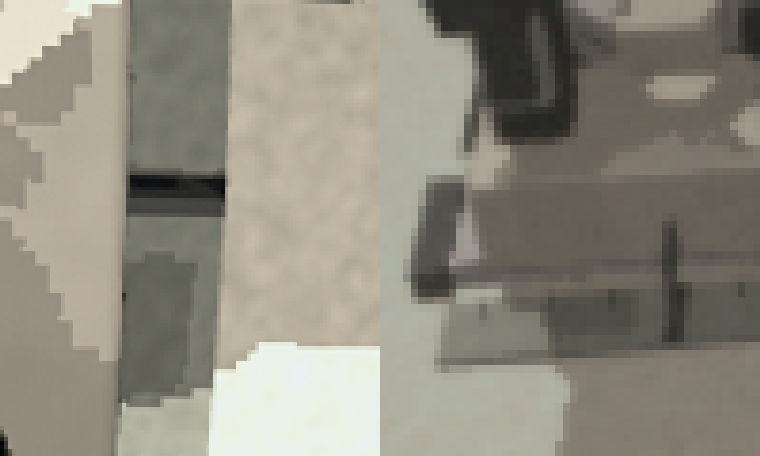

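Request:
{"method": "play_rows", "body": {
  "steps": [
    [0,0,0,0,0],
    [0,0,0,0,0],
    [0,0,0,0,0],
    [0,-0.7,0,0,0],
    [0,-0.9,0,0,0],
    [0,-0.9,0,0,0],
    [1,-0.9,0,0,0],
    [1,0,0.9,-0.9,0],
    [1,0,0.9,-0.9,0],
    [1,0,0.74,-0.97,0],
    [1,0,0,0,0],
    [1,0,0,0,0]
  ],
  "newtons": 40
}}

```text
clock: 50.95
position: [0.7292, -0.0759, 0.2417]
ee_rot: [0.512, 0.487, 0.513, -0.488]
contact_force: [-0.0, -0.5, -0.4]
width: 0.0002
```

```bash
python3 - <<'E'
from h import *
go(0.729,-0.0765,0.166)
look("wrist",["lever_tip","lever_pivot","scan_mark","post"],"w29.png");look("side",["lever_tip","lever_pivot"]);look("scene",["lever_tip"])
E
```

```text
t 50.95 pos [ 0.7292 -0.0759  0.2417] yaw_toolY 2.89 F [-0.02 -0.54 -0.43] w 0.0002 q [-0.2   0.55  1.22 -0.    1.38 -0.25]
tool shift /0.03: [ 2.52 -0.    0.02]
wrist lever_tip 0.79 [ 0.6833 -0.0764  0.105 ]
wrist lever_pivot 0.79 [ 0.6508 -0.0781  0.0538]
wrist scan_mark 0.62 [ 0.6534 -0.1285  0.0476]
wrist scan_mark 0.48 [ 0.6597 -0.1622  0.0762]
wrist post 0.84 [ 0.6569 -0.1633  0.0778]
wrist post 0.35 [ 0.654  -0.0756  0.0554]
side lever_tip 0.53 [ 0.6835 -0.0766  0.1039]
side lever_tip 0.35 [ 0.656  -0.0824  0.0547]
side lever_pivot 0.64 [ 0.6536 -0.0833  0.0536]
scene lever_tip 0.48 [ 0.5397 -0.1339 -0.0012]
scene lever_tip 0.43 [ 0.6936 -0.0779  0.1054]
```

View pics/w29.png

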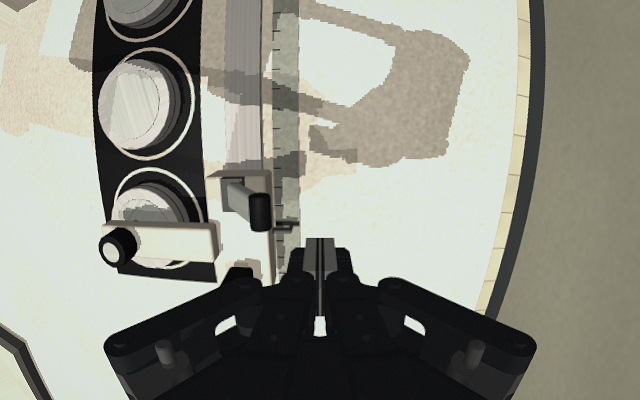

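Request:
{"method": "play_rows", "body": {
  "steps": [
    [1,0.9,0,0,0],
    [1,0.9,0,0,0],
    [1,0.7,0,0,0],
    [1,0,0,0,0],
    [1,0,-0.3,0,0],
    [1,0,-0.3,0,0],
    [1,0,-0.3,0,0],
    [1,0,-0.3,0,0],
    [1,0,-0.3,0,0],
    [1,0,-0.3,0,0],
    [1,0,-0.3,0,0],
    [1,0,-0.3,0,0],
    [1,0,-0.3,0,0],
    [1,0,-0.1,0,0],
    [1,0,0,0,0]
  ]
}}

```text
clock: 52.95
position: [0.6435, -0.0806, 0.1666]
ee_rot: [0.511, 0.487, 0.513, -0.488]
contact_force: [0.4, -0.8, -0.1]
width: -0.0002
```

```bash
python3 - <<'E'
from h import *
st()
look("wrist",["lever_tip","lever_pivot"],"w30.png");look("side",["lever_tip"]);look("scene",["lever_tip"])
E
```

```text
t 52.95 pos [ 0.6435 -0.0806  0.1666] yaw_toolY 2.78 F [ 0.43 -0.8  -0.11] w -0.0002 q [-0.23  0.48  1.53 -0.    1.13 -0.28]
wrist lever_tip 0.83 [ 0.6191 -0.0768  0.1059]
wrist lever_pivot 0.98 [ 0.6519 -0.0773  0.0491]
side lever_tip 0.45 [ 0.621  -0.0819  0.1064]
side lever_tip 0.44 [0.7561 0.1692 0.0009]
```

Request:
{"method": "play_rows", "body": {
  "steps": [
    [1,0,-0.1,0,0],
    [1,0,-0.1,0,0],
    [1,0,0,0,0]
  ]
}}

```text
clock: 53.6
position: [0.6397, -0.081, 0.1676]
ee_rot: [0.513, 0.488, 0.511, -0.487]
contact_force: [3.6, 0.7, -1.4]
width: 0.0
```

Request:
{"method": "play_rows", "body": {
  "steps": [
    [1,0,-0.1,0,0],
    [1,0,0,0,0]
  ]
}}

```text
clock: 53.8
position: [0.6389, -0.0811, 0.1681]
ee_rot: [0.514, 0.49, 0.51, -0.486]
contact_force: [7.8, 1.4, -3.3]
width: -0.0001
```

At the stop. I'll back off, rise and inspect.

Request:
{"method": "play_rows", "body": {
  "steps": [
    [1,0,0.5,0,0],
    [1,0,0.6,0,0],
    [1,-0.9,0,0,0],
    [1,-0.9,0,0,0],
    [1,-0.9,0,0,0],
    [1,0,0.9,-0.4,0],
    [1,0,0,0,0],
    [1,0,0,0,0]
  ]
}}

```text
clock: 54.6
position: [0.6947, -0.066, 0.2479]
ee_rot: [0.512, 0.487, 0.513, -0.488]
contact_force: [-0.4, -0.6, -0.3]
width: -0.0003
```

```bash
python3 - <<'E'
from h import *
st()
p,d,c=look("wrist",["lever_tip","lever_pivot","post","scan_mark","dish"],"w31.png");look("side",["lever_tip","dish","post","beaker","wash_bottle","tip_box"],"d31.png");look("scene",["lever_tip","dish","post"],"s31.png")
a=cv2.imread("pics/d31.png")[150:310,230:430];b=cv2.imread("pics/s31.png")[150:310,200:400]
cv2.imwrite("pics/c31.png",cv2.resize(np.hstack([a,b]),None,fx=2,fy=2,interpolation=3))
E
```

```text
t 54.6 pos [ 0.6947 -0.066   0.2479] yaw_toolY 2.83 F [-0.39 -0.65 -0.35] w -0.0003 q [-0.19  0.49  1.3  -0.    1.35 -0.24]
wrist lever_tip 0.65 [ 0.6148 -0.0783  0.103 ]
wrist lever_pivot 0.79 [ 0.6551 -0.0794  0.0534]
wrist scan_mark 0.8 [ 0.6536 -0.1241  0.0529]
wrist dish 0.82 [ 0.5358 -0.1287 -0.0051]
wrist dish 0.58 [5.321e-01 6.900e-03 5.000e-04]
side lever_tip 0.6 [ 0.6171 -0.0774  0.1059]
side dish 0.97 [ 0.5331 -0.1332 -0.002 ]
side dish 0.97 [0.5251 0.1389 0.0028]
side dish 0.94 [ 0.5337  0.0086 -0.0006]
side post 0.98 [ 0.6575 -0.1639  0.0762]
side beaker 0.86 [0.7585 0.1682 0.0015]
side beaker 0.36 [5.259e-01 4.600e-03 3.000e-04]
side wash_bottle 0.83 [ 0.632   0.4548 -0.0018]
side tip_box 0.73 [ 4.528e-01  4.107e-01 -4.000e-04]
side tip_box 0.64 [ 0.6173 -0.0796  0.1055]
scene lever_tip 0.85 [ 0.6233 -0.0812  0.1076]
scene lever_tip 0.73 [ 0.5296  0.0078 -0.0018]
scene dish 0.89 [0.5313 0.0064 0.0016]
scene dish 0.88 [0.52   0.1451 0.0018]
scene dish 0.78 [ 0.5427 -0.1316  0.0007]
scene post 0.78 [ 0.6584 -0.1599  0.0836]
```

View pics/w31.png

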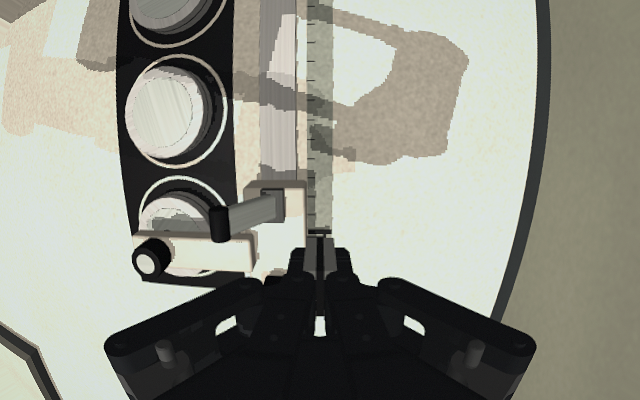

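View pics/c31.png

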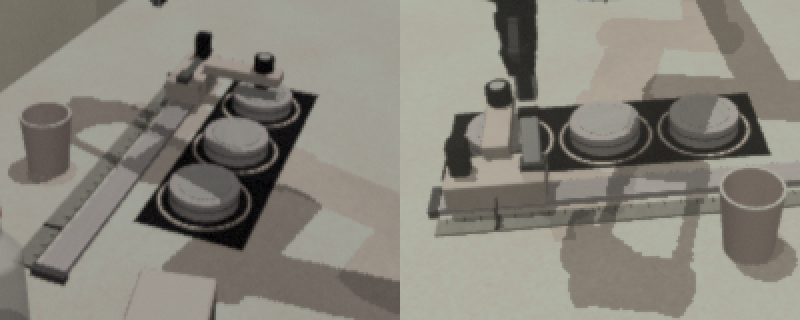

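The lever leans toward the robot again, with its bar at (218,222) in the wrist picture. All three dishes sit inside their rings, and the pointer is at the scan mark.

```bash
python3 - <<'E'
from h import *
print(manip.sign_off())
E
```

```text
the job is handed in; nothing more can be done
None
```

The job is done and handed in at about 55 s of the 210 s allowed. All three dishes are in rings of their own, the carriage is at the scan mark, and the clamp is locked.

- **Clamp release and load mark:** I pushed the lever to its release stop, then gripped the post and slid the carriage left. Its pointer ended within about 1–2 mm of the load mark.
- **Dishes:** One dish was knocked a few centimetres aside during the run and ended up next to the camera head. I nudged it clear with closed fingers, then pushed it into ring_c with open ones. The other two went into ring_b and ring_a with open-finger pushes.
- **Scan mark and lock:** I slid the carriage back until its pointer was within about 1 mm of the scan mark. I then pushed the lever to its locked stop (8 N reaction) and moved the arm clear.

**Last checks:**
- **Dish fit:** The three cameras' estimates scatter by several millimetres. Their averages put each dish within about 4 mm of its ring centre, against 12 mm of room. The pictures show all three inside their rings.
- **Lever:** It leans toward the robot, with its tip about 36 mm to the robot's side of the hinge, where about 34 mm is expected when locked.
- **Bystanders:** The bottle, tip box and beaker read within about 5 mm of their starting estimates, and I saw no contact with them. That is about the accuracy of the measurement.

No check failed. The disagreements were only camera scatter, up to about 10 mm for single estimates. The largest was the scene camera, which put the ring_a dish 5–6 mm to +x of the ring centre. The wrist and side views put it close to centre.

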